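Stow the fallen bottles and bar the rack

TASK

The trolley is about to be moved: pick up each bottle that has toppled on the worktop and stand it upright on the floor of the bottle rack, behind the line of holes. When all of them stand in the rack, slide the retaining rod from the left through the holes of all three side plates until its handle is fully home against the left plate, let go, and leave the blue pot, the small carton and the timer where they are.

Things in the scene. Friction and masses are not known exactly. Their poses are not given: they have to be found in the camera images.
- rack: The bottle rack, fixed to the worktop: white floor 110 (x) x 218 (y) x 8 mm, low white back wall at its +x side (inner face at x = 44 mm, 58 mm high), open at the top and at the front (-x, facing the robot), with three upright aluminium side plates 8 mm thick, 110 mm deep, 100 mm high, centred at y = 105, 27 and -105 mm. Origin: centre of the underside; z up.
- rack_floor (a point): Centre of the upper face of the rack's floor; axes as the rack. From here the narrow bay (room for one bottle) spans y = 31 to 101 mm and the wide bay (room for two side by side) y = -101 to 23 mm. A bottle is clear of rod and back wall while its axis is between x = -9 and +19 mm. Wall bins hang behind the rack: beyond world x = 0.70 m from 0.29 m up; glove boxes below them.
- rack_entry (a point): Centre of the round 16 mm hole on the outer (left, +y) face of the left plate, where the rod goes in along the rack's -y; axes as the rack. All three plates have this through hole, in one line along the rack's y, 40 mm in front of the rack's centre and 78 mm above the worktop.
- rack_exit (a point): Centre of the hole on the outer (right, -y) face of the right side plate, where the rod's tip comes out; axes as the rack.
- rod: The retaining rod (loose, 0.12 kg): a steel shaft 12 mm in diameter and 228 mm long along its +x, the last 14 mm tapering to 5 mm, on a black square handle 24 x 24 x 75 mm (x = -75 to 0 mm). Origin: on the axis at the shoulder, where shaft meets handle; it balances there. It starts lying on the worktop at the left, tip away from the robot, on any side of the handle.
- rod_handle (a point): Centre of the rod's handle (24 x 24 mm across, 75 mm long); x towards the tip.
- rod_shoulder (a point): On the rod's axis at the handle's end face, which stops against the left plate when the rod is home.
- rod_tip (a point): On the rod's axis at the end of the taper.
- gel_pot: Bystander, stands on the worktop: a small round blue pot with a white lid, 43 mm diameter, 60 mm high; origin at the centre of its underside.
- lancet_carton: Bystander, stands on the worktop: a small upright carton, 31 x 47 x 72 mm high; origin at the centre of its underside.
- dial_timer: Bystander, stands on the worktop: a white kitchen-type timer with a dial, 66 x 66 x 48 mm high; origin at the centre of its underside.
- bottle_tall_center (a point): Centre of the tall white bottle with a dropper nozzle, round, 49 mm in diameter, 152 mm high, under 0.3 kg; on its axis, 76 mm from its base; z points from base to cap. Grip its straight body, which ends 104 mm from the base (shoulder, cap and nozzle beyond are for show and not solid). At the start it lies on its side, cap roughly to the left; it can roll. May be absent (None).
- bottle_mid_center (a point): Centre of the white bottle with a blue cap, round, 49 mm in diameter, 134 mm high, under 0.3 kg; on its axis, 67 mm from its base; z points from base to cap. Grip its straight body, which ends 104 mm from the base (shoulder, cap and nozzle beyond are for show and not solid). At the start it lies on its side, cap roughly to the left; it can roll. May be absent (None).
- bottle_short_center (a point): Centre of the short brown bottle, round, 49 mm in diameter, 122 mm high, under 0.3 kg; on its axis, 61 mm from its base; z points from base to cap. Grip its straight body, which ends 90 mm from the base (shoulder, cap and nozzle beyond are for show and not solid). At the start it lies on its side, cap roughly to the left; it can roll. May be absent (None).

How it is judged:
On the way, in this order (a step that is already met when the one before it is completed fails the run):
1. every bottle present stands upright on the rack's floor, released (angle between each of bottle_tall_center, bottle_mid_center, bottle_short_center's own z axis and vertical below 0.12 rad and x of bottle_tall_center in the frame of rack between -0.016 and 0.026 m and y of bottle_tall_center in the frame of rack between -0.085 and 0.085 m and z of bottle_tall_center in the frame of rack between 0.078 and 0.092 m and contact force between the fingers and bottle_tall below 0.3 N and linear speed of each of bottle_tall, bottle_mid, bottle_short below 0.03 m/s and x of bottle_mid_center in the frame of rack between -0.016 and 0.026 m and y of bottle_mid_center in the frame of rack between -0.085 and 0.085 m and z of bottle_mid_center in the frame of rack between 0.069 and 0.083 m and contact force between the fingers and bottle_mid below 0.3 N and x of bottle_short_center in the frame of rack between -0.016 and 0.026 m and y of bottle_short_center in the frame of rack between -0.085 and 0.085 m and z of bottle_short_center in the frame of rack between 0.063 and 0.077 m and contact force between the fingers and bottle_short below 0.3 N), for 0.2 s.
2. the rod is through all three plates, its handle home against the left plate (distance between rod_shoulder and rack_entry below 0.007 m and distance between rod_tip and rack_exit below 0.018 m and angle between the x axis of rod and the y axis of rack, either way round below 0.06 rad), for 0.2 s.
At the end, for the whole second after the job is handed in: Every bottle present stands upright (within 7 degrees) on the rack's floor behind the rod, and the rod lies through all three side plates, its shoulder within 7 mm of the left plate's hole mouth; everything is released and at rest (all of step 1 and all of step 2 and contact force between the fingers and rod below 0.3 N and linear speed of rod below 0.03 m/s); the robot touches nothing.
It fails at once if gel pot is shifted by more than 30 mm or tipped (distance of gel_pot from where it was at the start of the episode above 0.03 m or angle between gel_pot's own z axis and vertical above 0.4 rad).
It fails at once if lancet carton is shifted by more than 30 mm or tipped (distance of lancet_carton from where it was at the start of the episode above 0.03 m or angle between lancet_carton's own z axis and vertical above 0.4 rad).
It fails at once if dial timer is shifted by more than 30 mm or tipped (distance of dial_timer from where it was at the start of the episode above 0.03 m or angle between dial_timer's own z axis and vertical above 0.4 rad).
Of bottle_tall, bottle_mid, bottle_short only 2 to 3 are there at a start; the rules pass over those that are not, and their reading is None.
At some moment in a run one of rod may be knocked a few centimetres aside while the robot is not near it.
Once in a run the grip may slacken for a moment while it holds something.
It also fails if it takes over 210 s, if anything falls off the work surface, if the arm or the gripper's body presses on something with over 40 N, if the wrist force passes 120 N, or if a joint passes its speed limit or range.

ROBOT

A 6-joint arm with a two-finger parallel gripper is mounted at the origin on a cart in front of the work surface, level with it; the furniture and walls round the work are solid. World frame = base frame: x ahead of the robot, y to its left, z up, the work surface at z = 0. Lengths are in m, angles in rad, forces in N, time in s.
With the tool pointing down it reaches from about 0.35 to 0.975 m from the base axis. Payload 4.9 kg.
Tool frame: the origin (TCP) lies between the finger pads; the fingertips stand ctrl.finger_overhang ahead of it and the grasp point (between the pads) is the TCP (ctrl.finger_overhang is the distance from the TCP to the fingertips, in m); z points along the fingers, y is the line along which they close (so a half turn about z gives the same grasp; the last joint's range is limited). The gripper opens to 85 mm and grips with 20 to 120 N. Pads are 22 mm wide; open, the fingers measure 114 mm over their backs; the gripper's body (76 mm by 85 mm) begins 54 mm behind the grasp point. The pads swing forward as they close: fully open they stand 13 mm farther back than shut.
Start: joints at [-1.358, 0.053, 1.613, -0, 1.476, -0.119], TCP at [0.204, -0.591, 0.228] pointing down, gripper open.
Joint ranges: [-3.01, 3.01], [-1.01, 2.22], [0.06, 2.58], [-1.02, 4.17], [0.09, 2.62], [-3.14, 3.14]. Speed limits (rad/s): [2.57, 2.57, 3.14, 3.14, 3.14, 3.14].

INTERFACE

Orientations are given as [roll, pitch, yaw] about the fixed x, y, z axes, in that order (R = Rz(yaw) Ry(pitch) Rx(roll)).
In Python, from station import ctrl, read_camera, search_frame, tip_of gives the robot as it stands.
- The arm moves only by the shell command python3 -m handwheel 'ROWS' [FORCE]. ROWS is JSON, a list of rows, each an object with "jaw": the finger opening in cm, from 0 to 8.54; "linear": the shift along the tool's x, y, z in cm, a list of three; "yaw": the turn about the tool's z in degrees. In form: [{"jaw": jaw, "linear": [tx, ty, tz], "yaw": yaw}, ...]. A call has exactly 10 rows; each row is the pose to reach, as a shift and turn from the pose commanded when the call began, along the tool's axes at that moment; what a row does not reach only later rows make up. A row lasts 1/10 s, in which the tool goes at most 50 mm and 8.59 degrees, less where a joint would pass 70% of its speed; a pose out of reach is approached as far as the arm can. A call with a gripper value outside its range is refused whole. The fingers move at their own pace and stop on an object; FORCE is the grip in N (left out, the last holds). Time passes only in rows, so rows that repeat a pose let the fingers close, or fill a call up. It gives the time, the measured TCP pose, the force, the opening and the grip force at its end, in the units of the state.
- ctrl.state(): the state, without advancing time (a new reading comes with each control period).
- read_camera(name): name is "side" or "top" or "wrist"; returns a dict with "img" (400x640x3 uint8, blue, green, red), "fovy" (degrees; the focal length in pixels is half the picture's height over the tangent of half this angle, whatever the lens; pixels are square), "cx", "cy" (the principal point, pixels), "T" (4x4, takes a point from camera to world coordinates). Camera axes: x right, y down, z forward; pixel columns grow to the right and rows downward; lengths in m; the calibration is good to about 2 mm. A picture is of the moment at which its call begins. There is no depth.
- ctrl.sign_off(): hands the job in; it is judged then, once.
Trained networks look in a picture, given as the dict that the camera call returned (one of the last four; its "shot" number tells which), for a name from the list of things; names that differ only in an ending like _2 or _b are one class to them, and where a whole thing is asked for, a point or a joint stands for the part that bears it (a point fixed in the world has none). Each returns a list of dicts, best first, with "p" (0 to 1); they miss things now and then, are a little off and sometimes report something else, mostly with a low value. They report only what shows in the picture. A call takes as long as a camera call.
- search_frame(picture, name): "position" ([x, y, z] in m, in the coordinates of the camera as it stood for that picture, good to about 4 mm: the middle of the surface that is visible of it).
- tip_of(picture, name): "position" ([x, y, z] in m, in the coordinates of the camera as it stood for that picture, good to about 4 mm: a listed point, or the origin of a listed thing).
The state is a dict: "clock": time; "joint_positions": joint angles; "qd": joint speeds; "tau": joint torques, N m; "eef_pos": TCP position; "tool_rot": TCP orientation; "contact_force": force on the tool from outside, world axes, zero at the start; "wrist_torque": the same for the moment, N m; "opening": finger opening in m; "finger_force": force on a finger pad.
Only numpy, scipy, OpenCV 4.12 (cv2) and the standard library are available. Lean on these libraries where they do the work, as an engineer would, in place of code of your own. Each camera call takes 0.05 s, during which the arm holds its last target. There are 200 camera calls.

## Working session

There is one attempt and no reset: what is moved stays moved. The work goes in short steps, Python scripts to look and compute and a shell command to move; the robot and the scene stay as the last step left them, time stands still between calls to the robot, and variables do not carry over. Pictures are saved under pics/ and viewed, at most 14 in all, crops included, and the job is handed in when it is done.

```bash
ls; mkdir -p pics
cat > h.py <<'E'
import numpy as np, cv2
from station import ctrl, read_camera, search_frame, tip_of
def look(c,p,names,f=tip_of,k=2):
    out={}
    for n in names:
        r=f(p,n)
        out[n]=[(round(d['p'],2),np.round((p['T']@np.r_[d['position'],1])[:3],4).tolist()) for d in r[:k]]
        print(c,n,out[n])
    return out
def proj(p,X):
    f=200/np.tan(np.radians(p['fovy'])/2); q=np.linalg.inv(p['T'])@np.r_[X,1]
    return q[0]/q[2]*f+p['cx'],q[1]/q[2]*f+p['cy']
E
python3 - <<'E'
from h import *
s=ctrl.state(); print({k:np.round(v,3).tolist() for k,v in s.items()}, ctrl.finger_overhang)
N=['rack_floor','rack_entry','rack_exit','rod_handle','rod_shoulder','rod_tip','gel_pot','lancet_carton','dial_timer','bottle_tall_center','bottle_mid_center','bottle_short_center']
for c in ['side','top']:
    p=read_camera(c); cv2.imwrite(f'pics/{c}0.png',p['img']); print(np.round(p['T'],3).tolist())
    look(c,p,N)
    look(c+'_S',p,['bottle_tall_center','bottle_mid_center','bottle_short_center'],search_frame,1)
E
```

```text
pics
{'clock': 0.0, 'joint_positions': [-1.358, 0.053, 1.614, 0.0, 1.476, -0.119], 'qd': [-0.002, -0.0, 0.001, -0.0, -0.001, 0.001], 'tau': [-0.0, -39.368, -37.018, -0.0, 0.007, 0.0], 'eef_pos': [0.203, -0.59, 0.227], 'tool_rot': [-3.14, -0.0, 0.332], 'contact_force': [0.324, 0.012, -0.288], 'wrist_torque': [0.093, -0.008, -0.014], 'finger_force': 0.0, 'opening': 0.085} 0.019
[[0.559, -0.405, 0.724, -0.741], [-0.829, -0.267, 0.491, -0.798], [-0.005, -0.874, -0.485, 0.909], [0.0, 0.0, 0.0, 1.0]]
side rack_floor [(0.79, [0.6351, -0.1588, 0.0054])]
side rack_entry [(0.58, [0.5876, -0.05, 0.0791]), (0.53, [0.6654, -0.3243, -0.0033])]
side rack_exit [(0.62, [0.5964, -0.2653, 0.0739])]
side rod_handle []
side rod_shoulder []
side rod_tip [(0.65, [0.678, 0.2132, 0.0092])]
side gel_pot [(0.52, [0.6659, -0.3201, -0.004]), (0.35, [0.6288, -0.1546, -0.0029])]
side lancet_carton [(0.72, [0.7259, 0.133, 0.0005])]
side dial_timer []
side bottle_tall_center []
side bottle_mid_center [(0.64, [0.4512, -0.3289, 0.0234]), (0.29, [0.5953, -0.2613, 0.0746])]
side bottle_short_center [(0.92, [0.4477, -0.1
[... 354 characters left out ...]
 [0.5917, -0.0488, 0.0767])]
top rack_exit [(0.68, [0.5952, -0.265, 0.077]), (0.33, [0.7285, 0.137, 0.002])]
top rod_handle [(0.95, [0.419, 0.2689, 0.0134])]
top rod_shoulder [(0.65, [0.459, 0.2609, 0.0118]), (0.21, [0.6789, 0.2091, 0.0127])]
top rod_tip [(0.83, [0.6765, 0.2095, 0.0129])]
top gel_pot []
top lancet_carton [(0.75, [0.7307, 0.1337, 0.0012])]
top dial_timer [(0.92, [0.3532, 0.4319, 0.0041])]
top bottle_tall_center []
top bottle_mid_center [(0.95, [0.4522, -0.3278, 0.0213])]
top bottle_short_center [(0.68, [0.4479, -0.1381, 0.0222])]
top_S bottle_tall_center []
top_S bottle_mid_center [(0.84, [0.449, -0.3232, 0.0425])]
top_S bottle_short_center [(0.82, [0.4504, -0.1429, 0.0421])]
```

View pics/top0.png

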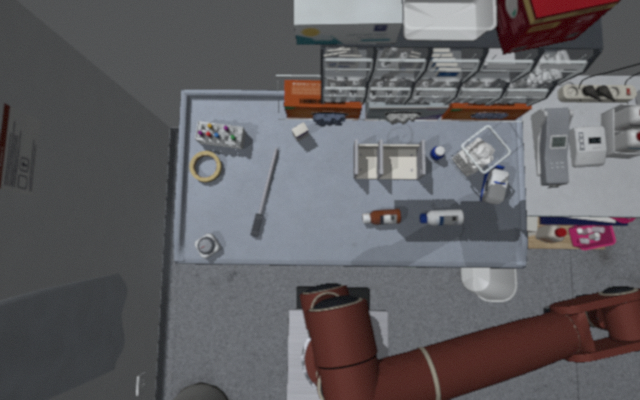

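View pics/side0.png

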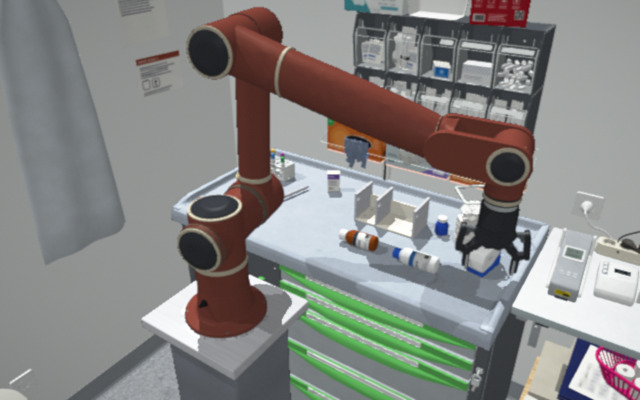

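```bash
cat >> h.py <<'E'
def rel(x,y,z,yawdeg,sym=True):
    s=ctrl.state(); p=s['eef_pos']; a=s['tool_rot'][2]
    from scipy.spatial.transform import Rotation as R
    M=R.from_euler('xyz',s['tool_rot']).as_matrix()
    d=M.T@(np.array([x,y,z])-p)*100
    w=(np.degrees(a)-yawdeg+180)%360-180
    print('clock',round(s['clock'],2),'pos',np.round(p,4),'rotdeg',np.round(np.degrees(s['tool_rot']),2),'open',round(s['opening'],4),'ff',round(s['finger_force'],1),'F',np.round(s['contact_force'],1))
    print('linear',np.round(d,2),'yaw',round(w,2))
E
python3 -c "
from h import *
rel(.43,-.27,.33,90)"
```

```text
clock 1.6 pos [ 0.2036 -0.5909  0.2278] rotdeg [-180.      0.     19.01] open 0.0851 ff 0.0 F [ 0.1  0.9 -0.3]
linear [ 31.86 -22.96 -10.22] yaw -70.99
```

```bash
python3 -m handwheel '[{"jaw":8.5,"linear":[3.2,-2.3,-1],"yaw":-7.1},{"jaw":8.5,"linear":[6.4,-4.6,-2],"yaw":-14.2},{"jaw":8.5,"linear":[9.6,-6.9,-3],"yaw":-21.3},{"jaw":8.5,"linear":[12.8,-9.2,-4],"yaw":-28.4},{"jaw":8.5,"linear":[16,-11.5,-5],"yaw":-35.5},{"jaw":8.5,"linear":[19.2,-13.8,-6],"yaw":-42.6},{"jaw":8.5,"linear":[22.4,-16.1,-7],"yaw":-49.7},{"jaw":8.5,"linear":[25.6,-18.4,-8],"yaw":-56.8},{"jaw":8.5,"linear":[28.8,-20.7,-9],"yaw":-63.9},{"jaw":8.5,"linear":[31.9,-23,-10.2],"yaw":-71}]' 60
python3 - <<'E'
from h import *
p=read_camera('wrist'); cv2.imwrite('pics/w1.png',p['img']); print(np.round(p['T'],3).tolist())
N=['rack_floor','rack_entry','rack_exit','gel_pot','bottle_mid_center','bottle_short_center']
look('w',p,N)
p=read_camera('top');look('t',p,N)
p=read_camera('side');look('s',p,N)
rel(.43,-.27,.33,90)
E
```

```text
clock: 2.6
eef_pos: [0.4309, -0.268, 0.3301]
tool_rot: [3.142, -0.0, 1.576]
contact_force: [0.3, 0.1, -0.0]
opening: 0.0848
finger_force: 0.0
[[1.0, 0.005, 0.001, 0.431], [0.005, -0.951, -0.31, -0.189], [-0.0, 0.31, -0.951, 0.475], [0.0, 0.0, 0.0, 1.0]]
w rack_floor [(0.59, [0.6366, -0.1537, 0.0077])]
w rack_entry [(0.71, [0.4502, -0.3322, 0.022])]
w rack_exit [(0.75, [0.5966, -0.2644, 0.0759])]
w gel_pot [(0.67, [0.6639, -0.3193, 0.0012])]
w bottle_mid_center [(0.83, [0.4517, -0.3308, 0.0237]), (0.73, [0.6363, -0.1558, -0.001])]
w bottle_short_center [(0.94, [0.4494, -0.1342, 0.0198])]
t rack_floor [(0.65, [0.6327, -0.153, 0.009])]
t rack_entry [(0.66, [0.5937, -0.0433, 0.0765])]
t rack_exit [(0.98, [0.5951, -0.2654, 0.0776]), (0.17, [0.6707, -0.3209, 0.0003])]
t gel_pot [(0.48, [0.6696, -0.3213, -0.0015])]
t bottle_mid_center [(0.24, [0.6354, -0.1551, 0.0069])]
t bottle_short_center [(0.96, [0.4514, -0.1392, 0.0226]), (0.64, [0.4553, 0.2629, 0.0121])]
s rack_floor [(0.57, [0.6318, -0.1583, 0.0028])]
s rack_entry [(0.64, [0.5941, -0.0485, 0.076])]
s rack_exit [(0.63, [0.5941, -0.2605, 0.0743])]
s gel_pot [(0.74, [0.6634, -0.3221, -0.0014])]
s bottle_mid_center [(0.6, [0.4516, -0.3307, 0.0209]), (0.18, [0.677, 0.2131, 0.0099])]
s bottle_short_center [(0.66, [0.4489, -0.1387, 0.0265]), (0.52, [0.7252, 0.1333, -0.0022])]
clock 3.65 pos [ 0.4303 -0.2695  0.3298] rotdeg [-180.     -0.     90.02] open 0.0848 ff 0.0 F [-0.2 -0.2 -0.5]
linear [-0.05 -0.03 -0.02] yaw 0.02
```

View pics/w1.png

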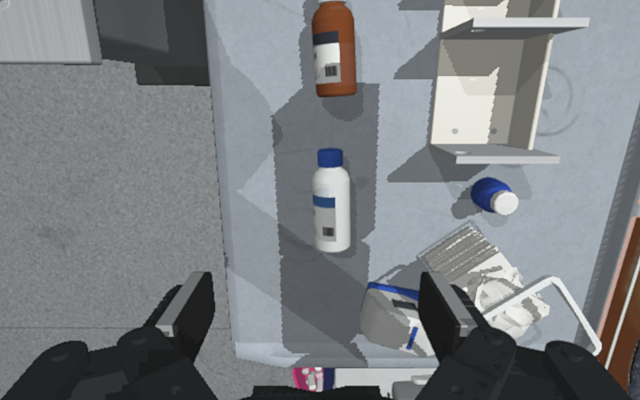

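```bash
python3 -m handwheel '[{"jaw":8.5,"linear":[-1.5,1,4],"yaw":0},{"jaw":8.5,"linear":[-3,2.1,8],"yaw":0},{"jaw":8.5,"linear":[-4.2,2.1,12],"yaw":0},{"jaw":8.5,"linear":[-4.2,2.1,16],"yaw":0},{"jaw":8.5,"linear":[-4.2,2.1,20],"yaw":0},{"jaw":8.5,"linear":[-4.2,2.1,24],"yaw":0},{"jaw":8.5,"linear":[-4.2,2.1,27],"yaw":0},{"jaw":8.5,"linear":[-4.2,2.1,29],"yaw":0},{"jaw":8.5,"linear":[-4.2,2.1,30.3],"yaw":0},{"jaw":8.5,"linear":[-4.2,2.1,30.3],"yaw":0}]' 25
python3 -m handwheel '[{"jaw":8.0,"linear":[0,0,0],"yaw":0},{"jaw":7.0,"linear":[0,0,0],"yaw":0},{"jaw":6.0,"linear":[0,0,0],"yaw":0},{"jaw":5.5,"linear":[0,0,0],"yaw":0},{"jaw":5,"linear":[0,0,0],"yaw":0},{"jaw":4.5,"linear":[0,0,0],"yaw":0},{"jaw":4.2,"linear":[0,0,0],"yaw":0},{"jaw":4,"linear":[0,0,0],"yaw":0},{"jaw":4,"linear":[0,0,0],"yaw":0},{"jaw":4,"linear":[0,0,0],"yaw":0}]' 25
```

```text
clock: 4.65
eef_pos: [0.4502, -0.3105, 0.0249]
tool_rot: [-3.139, -0.003, 1.571]
contact_force: [0.5, 0.8, -0.4]
opening: 0.0848
finger_force: 0.0
clock: 5.65
eef_pos: [0.4509, -0.3117, 0.0277]
tool_rot: [-3.14, -0.0, 1.571]
contact_force: [-4.2, 2.4, 6.3]
opening: 0.0432
finger_force: 23.9
```

Run:
```python
from h import *
p=read_camera('wrist'); cv2.imwrite('pics/w2.png',p['img'])
rel(.45,-.312,.025,90)
for c in ['wrist','top','side']:
    p=read_camera(c); look(c,p,['bottle_mid_center'])
```

```text
clock 5.7 pos [ 0.4509 -0.3117  0.0278] rotdeg [-1.7991e+02 -1.0000e-02  9.0030e+01] open 0.0435 ff 23.9 F [-4.2  1.6  5.8]
linear [-0.03 -0.09  0.28] yaw 0.03
wrist bottle_mid_center [(0.71, [0.4535, -0.3309, 0.0244])]
top bottle_mid_center []
side bottle_mid_center [(0.55, [0.4526, -0.3321, 0.0186])]
```

View pics/w2.png

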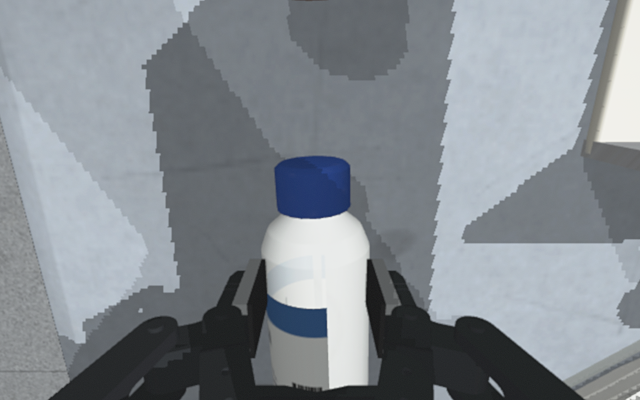

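```bash
python3 -m handwheel '[{"jaw":4,"linear":[0,0,0],"yaw":0},{"jaw":4,"linear":[-0.3,0,-0.7],"yaw":0},{"jaw":4,"linear":[-0.6,0,-1.4],"yaw":0},{"jaw":4,"linear":[-1,0,-2.1],"yaw":0},{"jaw":4,"linear":[-1.4,0,-2.8],"yaw":0},{"jaw":4,"linear":[-1.9,0,-3.4],"yaw":0},{"jaw":4,"linear":[-2.5,0,-3.9],"yaw":0},{"jaw":4,"linear":[-2.5,0,-3.9],"yaw":0},{"jaw":4,"linear":[-2.5,0,-3.9],"yaw":0},{"jaw":4,"linear":[-2.5,0,-3.9],"yaw":0}]' 20
python3 - <<'E'
from h import *
p=read_camera('side'); u,v=[int(t) for t in proj(p,[.45,-.35,.05])]; print(u,v)
cv2.imwrite('pics/s3.png',cv2.resize(p['img'][v-75:v+75,u-100:u+100],None,fx=3,fy=3))
rel(.45,-.312,.025,90); look('side',p,['bottle_mid_center'])
E
```

```text
clock: 7.0
eef_pos: [0.451, -0.3361, 0.0653]
tool_rot: [-3.141, -0.001, 1.571]
contact_force: [0.5, 0.5, -1.5]
opening: 0.0435
finger_force: 21.6
422 253
clock 7.05 pos [ 0.451  -0.3361  0.0652] rotdeg [-1.7995e+02 -5.0000e-02  9.0020e+01] open 0.0434 ff 21.6 F [-0.1  0.3 -1.7]
linear [ 2.4  -0.09  4.02] yaw 0.02
side bottle_mid_center [(0.86, [0.4518, -0.3535, 0.057]), (0.53, [0.7275, 0.132, -0.0003])]
```

View pics/s3.png

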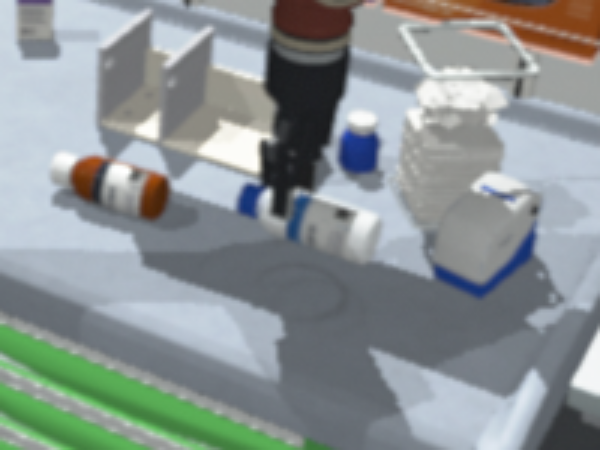

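```bash
python3 -m handwheel '[{"jaw":4.3,"linear":[0,0,0],"yaw":0},{"jaw":4.3,"linear":[0,0,0],"yaw":0},{"jaw":4.3,"linear":[0,0,0],"yaw":0},{"jaw":4.3,"linear":[0,0,0],"yaw":0},{"jaw":4.35,"linear":[0,0,0],"yaw":0},{"jaw":4.35,"linear":[0,0,0],"yaw":0},{"jaw":4.35,"linear":[0,0,0],"yaw":0},{"jaw":4.35,"linear":[0,0,0],"yaw":0},{"jaw":4.35,"linear":[0,0,0],"yaw":0},{"jaw":4.35,"linear":[0,0,0],"yaw":0}]' 20
```

```text
clock: 8.1
eef_pos: [0.4513, -0.3365, 0.0658]
tool_rot: [-3.142, -0.0, 1.571]
contact_force: [-0.8, -0.4, -0.9]
opening: 0.0437
finger_force: 19.4
```

```bash
python3 -m handwheel '[{"jaw":4.4,"linear":[0,0,0],"yaw":0},{"jaw":4.4,"linear":[0,0,0],"yaw":0},{"jaw":4.4,"linear":[0,0,0],"yaw":0},{"jaw":4.4,"linear":[0,0,0],"yaw":0},{"jaw":4.4,"linear":[0,0,0],"yaw":0},{"jaw":4.4,"linear":[0,0,0],"yaw":0},{"jaw":4.4,"linear":[0,0,0],"yaw":0},{"jaw":4.4,"linear":[0,0,0],"yaw":0},{"jaw":4.4,"linear":[0,0,0],"yaw":0},{"jaw":4.4,"linear":[0,0,0],"yaw":0}]' 20
python3 - <<'E'
from h import *
p=read_camera('side'); look('side',p,['bottle_mid_center'])
E
```

```text
clock: 9.1
eef_pos: [0.4513, -0.3365, 0.0658]
tool_rot: [3.142, -0.0, 1.571]
contact_force: [-0.6, -0.1, -2.8]
opening: 0.0439
finger_force: 13.4
side bottle_mid_center [(0.73, [0.4526, -0.354, 0.0572])]
```

```bash
python3 -m handwheel '[{"jaw":4.42,"linear":[0,0,0],"yaw":0},{"jaw":4.42,"linear":[0,0,0],"yaw":0},{"jaw":4.42,"linear":[0,0,0],"yaw":0},{"jaw":4.43,"linear":[0,0,0],"yaw":0},{"jaw":4.43,"linear":[0,0,0],"yaw":0},{"jaw":4.44,"linear":[0,0,0],"yaw":0},{"jaw":4.44,"linear":[0,0,0],"yaw":0},{"jaw":4.45,"linear":[0,0,0],"yaw":0},{"jaw":4.45,"linear":[0,0,0],"yaw":0},{"jaw":4.45,"linear":[0,0,0],"yaw":0}]' 20
python3 - <<'E'
from h import *
p=read_camera('side'); look('side',p,['bottle_mid_center'])
E
```

```text
clock: 10.2
eef_pos: [0.4513, -0.3365, 0.0658]
tool_rot: [-3.142, -0.0, 1.571]
contact_force: [0.2, -0.5, 0.5]
opening: 0.0445
finger_force: 0.0
side bottle_mid_center [(0.65, [0.4483, -0.3496, 0.0184]), (0.61, [0.4196, 0.266, 0.0143])]
```

```bash
python3 -m handwheel '[{"jaw":7,"linear":[0,0,-1],"yaw":0},{"jaw":8.5,"linear":[0,0,-4],"yaw":0},{"jaw":8.5,"linear":[0,0,-8],"yaw":0},{"jaw":8.5,"linear":[0,0,-12],"yaw":0},{"jaw":8.5,"linear":[0,0,-16],"yaw":0},{"jaw":8.5,"linear":[0,0,-18],"yaw":0},{"jaw":8.5,"linear":[0,0,-18],"yaw":0},{"jaw":8.5,"linear":[0,0,-18],"yaw":0},{"jaw":8.5,"linear":[0,0,-18],"yaw":0},{"jaw":8.5,"linear":[0,0,-18],"yaw":0}]' 20
python3 - <<'E'
from h import *
for c in ['wrist','top','side']:
    p=read_camera(c); look(c,p,['bottle_mid_center','bottle_short_center'])
    if c=='wrist': cv2.imwrite('pics/w4.png',p['img'])
rel(.45,-.312,.025,90)
E
```

```text
clock: 11.3
eef_pos: [0.4506, -0.3358, 0.2436]
tool_rot: [-3.139, -0.003, 1.571]
contact_force: [0.3, 0.5, -0.3]
opening: 0.0846
finger_force: 0.0
wrist bottle_mid_center [(0.82, [0.4518, -0.353, 0.0218])]
wrist bottle_short_center []
top bottle_mid_center []
top bottle_short_center [(0.89, [0.4523, -0.1401, 0.0232])]
side bottle_mid_center [(0.85, [0.4504, -0.3492, 0.0207])]
side bottle_short_center [(0.74, [0.4471, -0.1372, 0.0281])]
clock 11.75 pos [ 0.4513 -0.3365  0.2458] rotdeg [-180.     -0.     90.01] open 0.085 ff 0.0 F [ 0.1  0.2 -0.5]
linear [ 2.45 -0.13 22.08] yaw 0.01
```

View pics/w4.png

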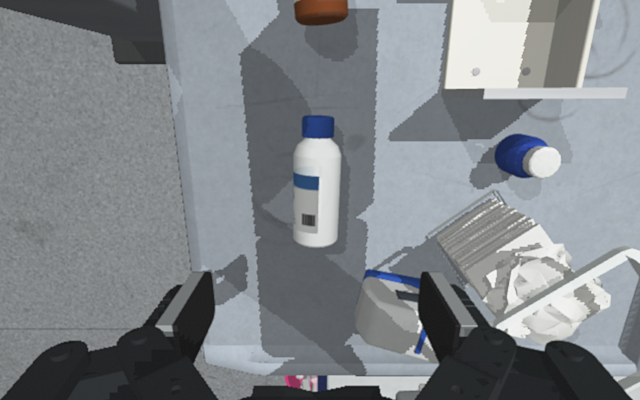

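```bash
python3 -m handwheel '[{"jaw":8.5,"linear":[2.2,0,4],"yaw":0},{"jaw":8.5,"linear":[2.2,0,8],"yaw":0},{"jaw":8.5,"linear":[2.2,0,12],"yaw":0},{"jaw":8.5,"linear":[2.2,0,16],"yaw":0},{"jaw":8.5,"linear":[2.2,0,20],"yaw":0},{"jaw":8.0,"linear":[2.2,0,21.7],"yaw":0},{"jaw":7,"linear":[2.2,0,21.7],"yaw":0},{"jaw":6,"linear":[2.2,0,21.7],"yaw":0},{"jaw":5.5,"linear":[2.2,0,21.7],"yaw":0},{"jaw":5,"linear":[2.2,0,21.7],"yaw":0}]' 20
python3 -m handwheel '[{"jaw":4.8,"linear":[0,0,0],"yaw":0},{"jaw":4.6,"linear":[0,0,0],"yaw":0},{"jaw":4.4,"linear":[0,0,0],"yaw":0},{"jaw":4.36,"linear":[0,0,0],"yaw":0},{"jaw":4.36,"linear":[0,0,0],"yaw":0},{"jaw":4.36,"linear":[0,0,0],"yaw":0},{"jaw":4.36,"linear":[0,0,-0.8],"yaw":0},{"jaw":4.36,"linear":[-0.3,0,-1.6],"yaw":0},{"jaw":4.36,"linear":[-0.6,0,-2.2],"yaw":0},{"jaw":4.36,"linear":[-0.9,0,-2.8],"yaw":0}]' 20
python3 - <<'E'
from h import *
p=read_camera('side'); look('side',p,['bottle_mid_center']);u,v=[int(t) for t in proj(p,[.45,-.35,.05])]
cv2.imwrite('pics/s5.png',cv2.resize(p['img'][v-75:v+75,u-100:u+100],None,fx=3,fy=3))
rel(.45,-.312,.025,90)
E
```

```text
clock: 12.75
eef_pos: [0.4525, -0.3156, 0.0309]
tool_rot: [3.139, 0.003, 1.571]
contact_force: [-0.1, -0.2, -0.9]
opening: 0.0503
finger_force: 0.0
clock: 13.75
eef_pos: [0.4516, -0.324, 0.0576]
tool_rot: [3.141, 0.0, 1.571]
contact_force: [-0.3, 1.4, -0.4]
opening: 0.0432
finger_force: 0.0
side bottle_mid_center [(0.79, [0.4484, -0.3512, 0.0222])]
clock 13.85 pos [ 0.452  -0.3247  0.0583] rotdeg [1.7988e+02 1.1000e-01 8.9980e+01] open 0.0436 ff 0.0 F [0.4 0.4 0.5]
linear [ 1.27 -0.21  3.33] yaw -0.02
```

View pics/s5.png

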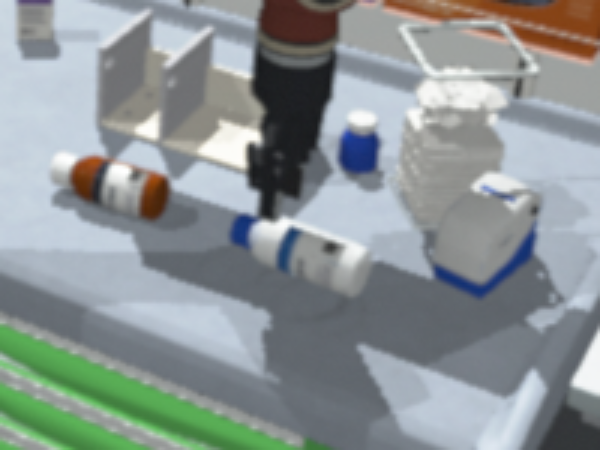

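```bash
python3 -m handwheel '[{"jaw":6,"linear":[0,0,0],"yaw":0},{"jaw":7,"linear":[0.9,0,0],"yaw":0},{"jaw":7,"linear":[0.9,0,1.5],"yaw":0},{"jaw":7,"linear":[0.9,0,2.8],"yaw":0},{"jaw":7,"linear":[0.9,0,3.4],"yaw":0},{"jaw":6,"linear":[0.9,0,3.4],"yaw":0},{"jaw":5,"linear":[0.9,0,3.4],"yaw":0},{"jaw":4.2,"linear":[0.9,0,3.4],"yaw":0},{"jaw":4.2,"linear":[0.9,0,3.4],"yaw":0},{"jaw":4.2,"linear":[0.9,0,3.4],"yaw":0}]' 20
python3 -m handwheel '[{"jaw":4.2,"linear":[0,0,0],"yaw":0},{"jaw":4.2,"linear":[0,0,0],"yaw":0},{"jaw":4.2,"linear":[0,0,-0.4],"yaw":0},{"jaw":4.2,"linear":[-0.1,0,-0.8],"yaw":0},{"jaw":4.2,"linear":[-0.2,0,-1.2],"yaw":0},{"jaw":4.2,"linear":[-0.4,0,-1.6],"yaw":0},{"jaw":4.2,"linear":[-0.6,0,-2],"yaw":0},{"jaw":4.2,"linear":[-0.8,0,-2.5],"yaw":0},{"jaw":4.2,"linear":[-1,0,-3],"yaw":0},{"jaw":4.2,"linear":[-1,0,-3],"yaw":0}]' 20
python3 - <<'E'
from h import *
p=read_camera('side'); look('side',p,['bottle_mid_center']);u,v=[int(t) for t in proj(p,[.45,-.35,.05])]
cv2.imwrite('pics/s6.png',cv2.resize(p['img'][v-75:v+75,u-100:u+100],None,fx=3,fy=3))
rel(.45,-.312,.025,90)
E
```

```text
clock: 14.85
eef_pos: [0.4514, -0.3148, 0.0231]
tool_rot: [3.141, 0.001, 1.571]
contact_force: [-0.3, -0.0, -0.7]
opening: 0.046
finger_force: 20.2
clock: 15.85
eef_pos: [0.4519, -0.3254, 0.054]
tool_rot: [3.14, 0.001, 1.571]
contact_force: [1.2, -0.2, -1.7]
opening: 0.046
finger_force: 20.3
side bottle_mid_center [(0.85, [0.4514, -0.3587, 0.0488]), (0.18, [0.5952, -0.2655, 0.0756])]
clock 15.95 pos [ 0.4513 -0.3246  0.053 ] rotdeg [1.7998e+02 1.0000e-02 9.0000e+01] open 0.0464 ff 20.3 F [-1.1 -0.  -1.8]
linear [ 1.26 -0.14  2.8 ] yaw 0.0
```

View pics/s6.png

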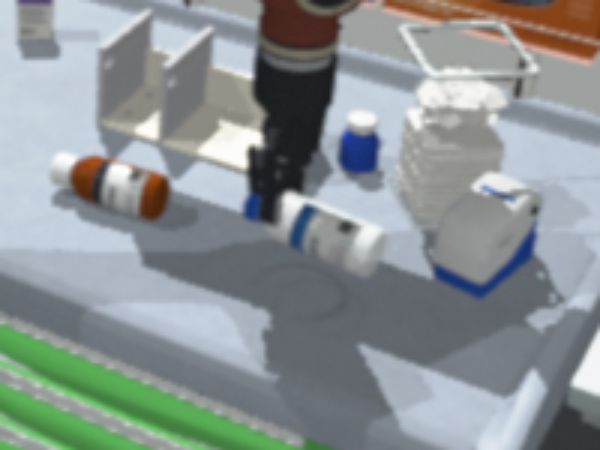

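```bash
python3 -m handwheel '[{"jaw":4.64,"linear":[0,0,0],"yaw":0},{"jaw":4.65,"linear":[0,0,0],"yaw":0},{"jaw":4.66,"linear":[0,0,0],"yaw":0},{"jaw":4.67,"linear":[0,0,0],"yaw":0},{"jaw":4.67,"linear":[0,0,0],"yaw":0},{"jaw":4.68,"linear":[0,0,0],"yaw":0},{"jaw":4.68,"linear":[0,0,0],"yaw":0},{"jaw":4.68,"linear":[0,0,0],"yaw":0},{"jaw":4.68,"linear":[0,0,0],"yaw":0},{"jaw":4.68,"linear":[0,0,0],"yaw":0}]' 20
python3 - <<'E'
from h import *
p=read_camera('side'); look('side',p,['bottle_mid_center'])
E
```

```text
clock: 16.95
eef_pos: [0.4513, -0.3245, 0.0528]
tool_rot: [3.142, -0.0, 1.571]
contact_force: [0.2, 0.3, 0.2]
opening: 0.047
finger_force: 0.0
side bottle_mid_center [(0.7, [0.4499, -0.346, 0.0222])]
```

```bash
python3 - <<'E'
from h import *
for c in ['wrist','side']:
    p=read_camera(c); look(c,p,['bottle_mid_center'])
E
python3 -m handwheel '[{"jaw":6,"linear":[0,0,0],"yaw":0},{"jaw":7.5,"linear":[0.7,0,0],"yaw":0},{"jaw":7.5,"linear":[0.7,0,1.5],"yaw":0},{"jaw":7.5,"linear":[0.7,0,2.5],"yaw":0},{"jaw":7.5,"linear":[0.7,0,3.2],"yaw":0},{"jaw":7.5,"linear":[0.7,0,3.5],"yaw":0},{"jaw":7.5,"linear":[0.7,0,3.8],"yaw":0},{"jaw":7.5,"linear":[0.7,0,4.0],"yaw":0},{"jaw":7.5,"linear":[0.7,0,4.0],"yaw":0},{"jaw":7.5,"linear":[0.7,0,4.0],"yaw":0}]' 20
```

```text
wrist bottle_mid_center [(0.9, [0.4522, -0.3489, 0.0233])]
side bottle_mid_center [(0.75, [0.4509, -0.3457, 0.0213])]
clock: 18.25
eef_pos: [0.4515, -0.3177, 0.0131]
tool_rot: [3.141, 0.0, 1.571]
contact_force: [-0.6, -0.8, -0.6]
opening: 0.0751
finger_force: 0.0
```

```bash
python3 -m handwheel '[{"jaw":6.5,"linear":[0.3,0,0],"yaw":0},{"jaw":5.8,"linear":[0.3,0,0],"yaw":0},{"jaw":5.4,"linear":[0.3,0,0],"yaw":0},{"jaw":5.1,"linear":[0.3,0,0],"yaw":0},{"jaw":4.9,"linear":[0.3,0,0],"yaw":0},{"jaw":4.7,"linear":[0.3,0,0],"yaw":0},{"jaw":4.4,"linear":[0.3,0,0],"yaw":0},{"jaw":4.2,"linear":[0.3,0,0],"yaw":0},{"jaw":4.2,"linear":[0.3,0,0],"yaw":0},{"jaw":4.2,"linear":[0.3,0,0],"yaw":0}]' 20
```

```text
clock: 19.25
eef_pos: [0.4514, -0.3146, 0.0131]
tool_rot: [3.142, -0.0, 1.571]
contact_force: [-1.9, 1.4, 4.5]
opening: 0.048
finger_force: 20.7
```

```bash
python3 -m handwheel '[{"jaw":4.2,"linear":[0,0,-0.4],"yaw":0},{"jaw":4.2,"linear":[0,0,-0.8],"yaw":0},{"jaw":4.2,"linear":[-0.1,0,-1.2],"yaw":0},{"jaw":4.2,"linear":[-0.3,0,-1.6],"yaw":0},{"jaw":4.2,"linear":[-0.5,0,-2],"yaw":0},{"jaw":4.2,"linear":[-0.7,0,-2.5],"yaw":0},{"jaw":4.2,"linear":[-1,0,-3],"yaw":0},{"jaw":4.2,"linear":[-1.3,0,-3.5],"yaw":0},{"jaw":4.2,"linear":[-1.6,0,-4],"yaw":0},{"jaw":4.2,"linear":[-1.6,0,-4],"yaw":0}]' 20
python3 - <<'E'
from h import *
for c in ['side','side']:
    p=read_camera(c); look(c,p,['bottle_mid_center'])
    s=search_frame(p,'bottle_mid_center'); print([np.round((p['T']@np.r_[d['position'],1])[:3],3) for d in s[:1]])
u,v=[int(t) for t in proj(p,[.45,-.35,.05])]; cv2.imwrite('pics/s7.png',cv2.resize(p['img'][v-75:v+75,u-100:u+100],None,fx=3,fy=3))
rel(.45,-.312,.025,90)
E
```

```text
clock: 20.25
eef_pos: [0.4519, -0.3315, 0.054]
tool_rot: [3.14, 0.002, 1.571]
contact_force: [0.9, 0.3, -1.3]
opening: 0.0484
finger_force: 20.9
side bottle_mid_center [(0.92, [0.4518, -0.3612, 0.0611])]
[array([ 0.433, -0.385,  0.074])]
side bottle_mid_center [(0.6, [0.4521, -0.3645, 0.0593]), (0.26, [0.5938, -0.2647, 0.0743])]
[array([ 0.436, -0.384,  0.073])]
clock 20.55 pos [ 0.451  -0.3302  0.0524] rotdeg [-1.7997e+02 -3.0000e-02  9.0020e+01] open 0.0482 ff 20.9 F [-0.5 -0.1 -1.6]
linear [ 1.82 -0.1   2.74] yaw 0.02
```

View pics/s7.png

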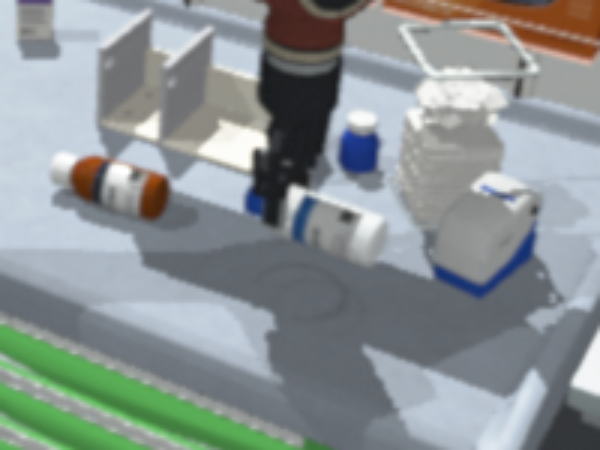

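```bash
python3 -m handwheel '[{"jaw":4.82,"linear":[0,0,0],"yaw":0},{"jaw":4.83,"linear":[0,0,0],"yaw":0},{"jaw":4.84,"linear":[0,0,0],"yaw":0},{"jaw":4.85,"linear":[0,0,0],"yaw":0},{"jaw":4.85,"linear":[0,0,0],"yaw":0},{"jaw":4.85,"linear":[0,0,0],"yaw":0},{"jaw":4.85,"linear":[0,0,0],"yaw":0},{"jaw":4.85,"linear":[0,0,0],"yaw":0},{"jaw":4.85,"linear":[0,0,0],"yaw":0},{"jaw":4.85,"linear":[0,0,0],"yaw":0}]' 20
python3 - <<'E'
from h import *
p=read_camera('side'); look('side',p,['bottle_mid_center'])
E
```

```text
clock: 21.55
eef_pos: [0.4513, -0.3305, 0.0528]
tool_rot: [3.142, 0.0, 1.571]
contact_force: [0.1, -0.5, -1.1]
opening: 0.0486
finger_force: 10.0
side bottle_mid_center [(0.86, [0.4511, -0.3613, 0.0573])]
```

```bash
python3 -m handwheel '[{"jaw":4.86,"linear":[0,0,0],"yaw":0},{"jaw":4.86,"linear":[0,0,0],"yaw":0},{"jaw":4.86,"linear":[0,0,0],"yaw":0},{"jaw":4.86,"linear":[0,0,0],"yaw":0},{"jaw":4.86,"linear":[0,0,0],"yaw":0},{"jaw":4.86,"linear":[0,0,0],"yaw":0},{"jaw":4.86,"linear":[0,0,0],"yaw":0},{"jaw":4.86,"linear":[0,0,0],"yaw":0},{"jaw":4.86,"linear":[0,0,0],"yaw":0},{"jaw":4.86,"linear":[0,0,0],"yaw":0}]' 20
python3 - <<'E'
from h import *
p=read_camera('side'); look('side',p,['bottle_mid_center'])
E
```

```text
clock: 22.65
eef_pos: [0.4513, -0.3305, 0.0528]
tool_rot: [3.142, -0.0, 1.571]
contact_force: [-0.3, 0.4, -1.1]
opening: 0.049
finger_force: 7.3
side bottle_mid_center [(0.82, [0.4492, -0.3572, 0.0493])]
```

```bash
python3 -m handwheel '[{"jaw":4.86,"linear":[0,0,0],"yaw":0},{"jaw":4.86,"linear":[0,0,0],"yaw":0},{"jaw":4.86,"linear":[0,0,0],"yaw":0},{"jaw":4.86,"linear":[0,0,0],"yaw":0},{"jaw":4.86,"linear":[0,0,0],"yaw":0},{"jaw":4.87,"linear":[0,0,0],"yaw":0},{"jaw":4.87,"linear":[0,0,0],"yaw":0},{"jaw":4.87,"linear":[0,0,0],"yaw":0},{"jaw":4.87,"linear":[0,0,0],"yaw":0},{"jaw":4.87,"linear":[0,0,0],"yaw":0}]' 20
python3 - <<'E'
from h import *
p=read_camera('side'); look('side',p,['bottle_mid_center']);u,v=[int(t) for t in proj(p,[.45,-.35,.05])]
cv2.imwrite('pics/s8.png',cv2.resize(p['img'][v-75:v+75,u-100:u+100],None,fx=3,fy=3))
E
```

```text
clock: 23.75
eef_pos: [0.4513, -0.3305, 0.0528]
tool_rot: [3.142, 0.0, 1.571]
contact_force: [0.2, 0.4, -0.4]
opening: 0.0487
finger_force: 5.2
side bottle_mid_center [(0.67, [0.452, -0.3575, 0.0471])]
```

View pics/s8.png

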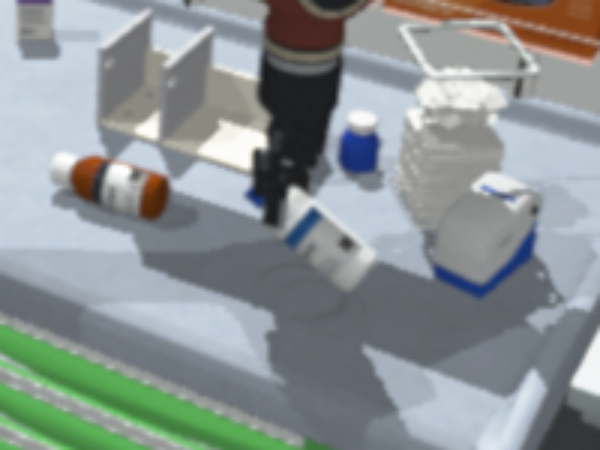

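```bash
python3 -m handwheel '[{"jaw":4.87,"linear":[0,0,-0.3],"yaw":0},{"jaw":4.87,"linear":[0,0,-0.6],"yaw":0},{"jaw":4.87,"linear":[-0.2,0,-0.9],"yaw":0},{"jaw":4.87,"linear":[-0.4,0,-1.2],"yaw":0},{"jaw":4.87,"linear":[-0.6,0,-1.5],"yaw":0},{"jaw":4.87,"linear":[-0.8,0,-1.8],"yaw":0},{"jaw":4.87,"linear":[-1,0,-2.1],"yaw":0},{"jaw":4.87,"linear":[-1.2,0,-2.4],"yaw":0},{"jaw":4.87,"linear":[-1.4,0,-2.6],"yaw":0},{"jaw":4.87,"linear":[-1.6,0,-2.8],"yaw":0}]' 20
python3 - <<'E'
from h import *
p=read_camera('side'); look('side',p,['bottle_mid_center']);u,v=[int(t) for t in proj(p,[.45,-.35,.05])]
cv2.imwrite('pics/s9.png',cv2.resize(p['img'][v-75:v+75,u-100:u+100],None,fx=3,fy=3))
E
```

```text
clock: 24.85
eef_pos: [0.4513, -0.3467, 0.0809]
tool_rot: [-3.142, -0.0, 1.571]
contact_force: [-0.4, -0.6, -1.7]
opening: 0.0485
finger_force: 4.2
side bottle_mid_center [(0.57, [0.4502, -0.3632, 0.0638])]
```

View pics/s9.png

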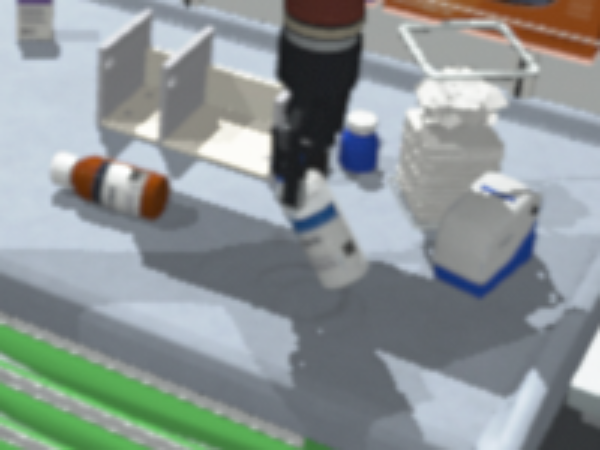

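```bash
python3 -m handwheel '[{"jaw":4.87,"linear":[-0.6,0,-0.1],"yaw":0},{"jaw":4.87,"linear":[-1.2,0,-0.2],"yaw":0},{"jaw":4.87,"linear":[-1.8,0,-0.3],"yaw":0},{"jaw":4.87,"linear":[-2.4,0,-0.3],"yaw":0},{"jaw":4.87,"linear":[-3,0,-0.3],"yaw":0},{"jaw":4.87,"linear":[-3.6,0,-0.3],"yaw":0},{"jaw":4.87,"linear":[-4.2,0,-0.25],"yaw":0},{"jaw":4.87,"linear":[-4.7,0,-0.2],"yaw":0},{"jaw":4.87,"linear":[-5.2,0,-0.1],"yaw":0},{"jaw":4.87,"linear":[-5.2,0,-0.1],"yaw":0}]' 20
python3 - <<'E'
from h import *
p=read_camera('side'); look('side',p,['bottle_mid_center']);u,v=[int(t) for t in proj(p,[.45,-.38,.05])]
cv2.imwrite('pics/s10.png',cv2.resize(p['img'][v-75:v+75,u-100:u+100],None,fx=3,fy=3))
E
```

```text
clock: 25.95
eef_pos: [0.4513, -0.3994, 0.0818]
tool_rot: [3.141, 0.001, 1.57]
contact_force: [0.3, -0.7, 5.5]
opening: 0.0493
finger_force: 5.3
side bottle_mid_center [(0.66, [0.452, -0.3971, 0.0629]), (0.48, [0.4559, 0.2605, 0.0075])]
```

View pics/s10.png

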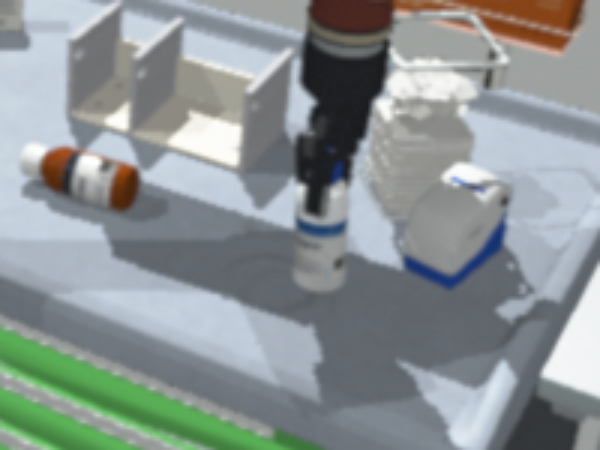

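```bash
python3 -m handwheel '[{"jaw":5.2,"linear":[0,0,0],"yaw":0},{"jaw":6,"linear":[0,0,0],"yaw":0},{"jaw":6,"linear":[0,0,0],"yaw":0},{"jaw":6,"linear":[0,0,0],"yaw":0},{"jaw":5.2,"linear":[0,0,0],"yaw":0},{"jaw":4.5,"linear":[0,0,0],"yaw":0},{"jaw":4,"linear":[0,0,0],"yaw":0},{"jaw":4,"linear":[0,0,0],"yaw":0},{"jaw":4,"linear":[0,0,0],"yaw":0},{"jaw":4,"linear":[0,0,-1]  ,"yaw":0}]' 60
python3 - <<'E'
from h import *
p=read_camera('side'); look('side',p,['bottle_mid_center'])
p=read_camera('top'); look('top',p,['bottle_short_center'])
rel(.53,-.35,.125,90);rel(.53,-.195,.125,90);rel(.636,-.195,.125,90)
E
```

```text
clock: 27.05
eef_pos: [0.4502, -0.3974, 0.09]
tool_rot: [-3.139, -0.003, 1.571]
contact_force: [0.4, 0.1, -2.3]
opening: 0.0469
finger_force: 61.8
side bottle_mid_center [(0.9, [0.4501, -0.4042, 0.0696])]
top bottle_short_center [(0.84, [0.4542, -0.141, 0.0228]), (0.44, [0.6343, -0.1555, 0.0095])]
clock 27.25 pos [ 0.4513 -0.3987  0.092 ] rotdeg [1.7999e+02 2.0000e-02 9.0010e+01] open 0.0467 ff 61.8 F [-0.3  0.4 -2.3]
linear [ 4.86  7.87 -3.3 ] yaw 0.01
clock 27.25 pos [ 0.4513 -0.3987  0.092 ] rotdeg [1.7999e+02 2.0000e-02 9.0010e+01] open 0.0467 ff 61.8 F [-0.3  0.4 -2.3]
linear [20.36  7.87 -3.3 ] yaw 0.01
clock 27.25 pos [ 0.4513 -0.3987  0.092 ] rotdeg [1.7999e+02 2.0000e-02 9.0010e+01] open 0.0467 ff 61.8 F [-0.3  0.4 -2.3]
linear [20.36 18.47 -3.3 ] yaw 0.01
```

```bash
python3 -m handwheel '[{"jaw":4,"linear":[0,1,-1.5],"yaw":0},{"jaw":4,"linear":[1,3,-3.3],"yaw":0},{"jaw":4,"linear":[2.5,5.5,-3.3],"yaw":0},{"jaw":4,"linear":[5,7.8,-3.3],"yaw":0},{"jaw":4,"linear":[8,7.8,-3.3],"yaw":0},{"jaw":4,"linear":[11,7.8,-3.3],"yaw":0},{"jaw":4,"linear":[14.5,7.8,-3.3],"yaw":0},{"jaw":4,"linear":[18,7.8,-3.3],"yaw":0},{"jaw":4,"linear":[20.4,7.8,-3.3],"yaw":0},{"jaw":4,"linear":[20.4,7.8,-3.3],"yaw":0}]' 60
python3 -m handwheel '[{"jaw":4,"linear":[0,1.5,0],"yaw":0},{"jaw":4,"linear":[0,3.5,0],"yaw":0},{"jaw":4,"linear":[0,5.5,0],"yaw":0},{"jaw":4,"linear":[0,7.5,0],"yaw":0},{"jaw":4,"linear":[0,9,0],"yaw":0},{"jaw":4,"linear":[0,10,0],"yaw":0},{"jaw":4,"linear":[0,10.5,0],"yaw":0},{"jaw":4,"linear":[0,10.5,0],"yaw":0},{"jaw":4,"linear":[0,10.5,0],"yaw":0},{"jaw":4,"linear":[0,10.5,0],"yaw":0}]' 60
python3 - <<'E'
from h import *
for c in ['side','top']:
    p=read_camera(c); look(c,p,['bottle_mid_center','rack_floor','rack_exit'])
rel(.636,-.195,.09,90)
E
```

```text
clock: 28.25
eef_pos: [0.5299, -0.1917, 0.1256]
tool_rot: [3.141, -0.001, 1.575]
contact_force: [-0.4, -1.1, -2.6]
opening: 0.0468
finger_force: 62.1
clock: 29.25
eef_pos: [0.6337, -0.1946, 0.1248]
tool_rot: [-3.141, -0.0, 1.571]
contact_force: [0.5, -0.3, -1.4]
opening: 0.0465
finger_force: 62.3
side bottle_mid_center [(0.93, [0.6331, -0.2037, 0.1023])]
side rack_floor [(0.95, [0.6331, -0.1592, 0.0059])]
side rack_exit [(0.97, [0.597, -0.2611, 0.0728])]
top bottle_mid_center []
top rack_floor [(0.74, [0.6313, -0.1544, 0.0088])]
top rack_exit [(0.87, [0.5955, -0.2639, 0.0788]), (0.44, [0.5922, -0.045, 0.0751])]
clock 29.65 pos [ 0.6341 -0.1945  0.1248] rotdeg [-180.     -0.     90.01] open 0.0466 ff 62.3 F [ 0.5 -0.3 -1.5]
linear [-0.05  0.19  3.48] yaw 0.01
```

```bash
python3 -m handwheel '[{"jaw":4,"linear":[0,0.1,0.8],"yaw":0},{"jaw":4,"linear":[0,0.1,1.6],"yaw":0},{"jaw":4,"linear":[0,0.1,2.3],"yaw":0},{"jaw":4,"linear":[0,0.1,2.8],"yaw":0},{"jaw":4,"linear":[0,0.1,3.1],"yaw":0},{"jaw":4.0,"linear":[0,0.1,3.3],"yaw":0},{"jaw":4.0,"linear":[0,0.1,3.3],"yaw":0},{"jaw":4.0,"linear":[0,0.1,3.3],"yaw":0},{"jaw":4.0,"linear":[0,0.1,3.3],"yaw":0},{"jaw":4.0,"linear":[0,0.1,3.3],"yaw":0}]' 20
python3 - <<'E'
from h import *
p=read_camera('side'); look('side',p,['bottle_mid_center'])
E
```

```text
clock: 30.65
eef_pos: [0.6354, -0.1946, 0.0922]
tool_rot: [3.141, 0.0, 1.571]
contact_force: [-0.9, -0.0, -1.7]
opening: 0.0467
finger_force: 62.3
side bottle_mid_center [(0.83, [0.6368, -0.2025, 0.0711])]
```

```bash
python3 -m handwheel '[{"jaw":4.5,"linear":[0,0,0.1],"yaw":0},{"jaw":4.6,"linear":[0,0,0.2],"yaw":0},{"jaw":4.6,"linear":[0,0,0.3],"yaw":0},{"jaw":4.7,"linear":[0,0,0.35],"yaw":0},{"jaw":4.8,"linear":[0,0,0.35],"yaw":0},{"jaw":4.9,"linear":[0,0,0.35],"yaw":0},{"jaw":5.0,"linear":[0,0,0.35],"yaw":0},{"jaw":5.4,"linear":[0,0,0.35],"yaw":0},{"jaw":5.8,"linear":[0,0,0.35],"yaw":0},{"jaw":6.2,"linear":[0,0,0.35],"yaw":0}]' 20
python3 - <<'E'
from h import *
for c in ['side','top','wrist']:
    p=read_camera(c); look(c,p,['bottle_mid_center'])
rel(.6,-.195,.09,90)
E
```

```text
clock: 31.75
eef_pos: [0.6351, -0.1945, 0.088]
tool_rot: [-3.141, -0.0, 1.571]
contact_force: [-0.1, -0.7, 0.3]
opening: 0.0619
finger_force: 0.0
side bottle_mid_center [(0.9, [0.636, -0.1999, 0.07]), (0.34, [0.4541, 0.2657, 0.0118])]
top bottle_mid_center []
wrist bottle_mid_center []
clock 32.05 pos [ 0.6353 -0.1945  0.0883] rotdeg [180.     0.    90.01] open 0.062 ff 0.0 F [-0.2 -0.6 -0.1]
linear [-0.05 -3.53 -0.17] yaw 0.01
```

```bash
python3 -m handwheel '[{"jaw":6.2,"linear":[0,0,-2],"yaw":0},{"jaw":6.2,"linear":[0,0,-5],"yaw":0},{"jaw":6.2,"linear":[0,0,-9],"yaw":0},{"jaw":7,"linear":[1,-2,-13],"yaw":0},{"jaw":8,"linear":[3,-5,-16],"yaw":0},{"jaw":8.5,"linear":[5,-9,-17],"yaw":0},{"jaw":8.5,"linear":[7,-12.5,-17],"yaw":0},{"jaw":8.5,"linear":[9,-16,-17],"yaw":0},{"jaw":8.5,"linear":[10,-18.5,-17],"yaw":0},{"jaw":8.5,"linear":[10,-18.5,-17],"yaw":0}]' 20
python3 - <<'E'
from h import *
p=read_camera('wrist'); cv2.imwrite('pics/w11.png',p['img']); look('w',p,['bottle_short_center','bottle_mid_center'])
im=p['img'].astype(int); m=((im[...,2]>im[...,0]*2.0)&(im[...,2]>70)).astype(np.uint8)
m=cv2.morphologyEx(m,cv2.MORPH_OPEN,np.ones((5,5)))
n,l,st,ce=cv2.connectedComponentsWithStats(m); print(st[1:],ce[1:])
f=200/np.tan(np.radians(p['fovy'])/2)
def gp(u,v,z=.0245):
    d=p['T'][:3,:3]@np.r_[(u-p['cx'])/f,(v-p['cy'])/f,1]; t=p['T'][:3,3]; return t+d*(z-t[2])/d[2]
i=1+np.argmax(st[1:,4]); ys,xs=np.where(l==i)
for r in np.linspace(ys.min()+5,ys.max()-5,6).astype(int):
    c=xs[ys==r]; print(r,c.min(),c.max(),np.round(gp((c.min()+c.max())/2,r),4))
p=read_camera('side'); look('s',p,['bottle_short_center','bottle_mid_center','rod_handle','rod_tip'])
p=read_camera('top'); look('t',p,['bottle_short_center','bottle_mid_center','rod_handle','rod_shoulder','rod_tip'])
rel(.45,-.112,.013,90)
E
```

```text
clock: 33.05
eef_pos: [0.4484, -0.0934, 0.2585]
tool_rot: [3.141, 0.0, 1.572]
contact_force: [0.7, -0.8, 0.1]
opening: 0.0849
finger_force: 0.0
w bottle_short_center [(0.71, [0.4445, -0.1363, 0.0193])]
w bottle_mid_center [(0.83, [0.6361, -0.2019, 0.0753])]
[[ 296  172   46   88 2240]] [[322.44285714 209.90267857]]
177 299 334 [ 0.4497 -0.1061  0.0245]
192 297 337 [ 0.4503 -0.1231  0.0245]
207 322 338 [ 0.4649 -0.1406  0.0245]
223 324 339 [ 0.4669 -0.1598  0.0245]
238 325 340 [ 0.4683 -0.1783  0.0245]
254 304 338 [ 0.4551 -0.1986  0.0245]
s bottle_short_center [(0.91, [0.449, -0.1398, 0.0267]), (0.55, [0.7244, 0.1315, -0.0034])]
s bottle_mid_center [(0.71, [0.634, -0.2004, 0.071])]
s rod_handle [(0.91, [0.4176, 0.2639, 0.0144]), (0.74, [0.4542, 0.2626, 0.0078])]
s rod_tip [(0.52, [0.6783, 0.2118, 0.0093])]
t bottle_short_center [(0.56, [0.4517, -0.139, 0.0249])]
t bottle_mid_center [(0.63, [0.6799, 0.2085, 0.0118]), (0.58, [0.6358, -0.1942, 0.0734])]
t rod_handle [(0.89, [0.4217, 0.2717, 0.013])]
t rod_shoulder [(0.86, [0.4555, 0.2583, 0.0154]), (0.61, [0.4587, 0.2618, 0.0124])]
t rod_tip [(0.77, [0.678, 0.2092, 0.0137])]
clock 33.75 pos [ 0.4503 -0.0946  0.2582] rotdeg [-179.98   -0.     90.01] open 0.0849 ff 0.0 F [-0.3  0.1 -0.2]
linear [-1.740e+00 -2.000e-02  2.452e+01] yaw 0.01
```

```bash
python3 -m handwheel '[{"jaw":8.5,"linear":[-1,0,4],"yaw":-1},{"jaw":8.5,"linear":[-1.9,-0.1,8],"yaw":-3},{"jaw":8.5,"linear":[-1.9,-0.1,12],"yaw":-3},{"jaw":8.5,"linear":[-1.9,-0.1,16],"yaw":-3},{"jaw":8.5,"linear":[-1.9,-0.1,19],"yaw":-3},{"jaw":8.5,"linear":[-1.9,-0.1,21.5],"yaw":-3},{"jaw":8.5,"linear":[-1.9,-0.1,23.5],"yaw":-3},{"jaw":7.5,"linear":[-1.9,-0.1,24.5],"yaw":-3},{"jaw":6.5,"linear":[-1.9,-0.1,24.5],"yaw":-3},{"jaw":6,"linear":[-1.9,-0.1,24.5],"yaw":-3}]' 20
python3 -m handwheel '[{"jaw":5.8,"linear":[0,0,0],"yaw":0},{"jaw":5.4,"linear":[0,0,0],"yaw":0},{"jaw":5.1,"linear":[0,0,0],"yaw":0},{"jaw":4.9,"linear":[0,0,0],"yaw":0},{"jaw":4.7,"linear":[0,0,0],"yaw":0},{"jaw":4.4,"linear":[0,0,0],"yaw":0},{"jaw":4.2,"linear":[0,0,0],"yaw":0},{"jaw":4.2,"linear":[0,0,0],"yaw":0},{"jaw":4.2,"linear":[0,0,0],"yaw":0},{"jaw":4.2,"linear":[0,0,0],"yaw":0}]' 20
```

```text
clock: 34.75
eef_pos: [0.4499, -0.1138, 0.0142]
tool_rot: [3.14, 0.001, 1.623]
contact_force: [-0.0, -0.6, 1.2]
opening: 0.0604
finger_force: 0.0
clock: 35.75
eef_pos: [0.4498, -0.1137, 0.0142]
tool_rot: [3.141, 0.0, 1.623]
contact_force: [-1.8, 1.4, 5.9]
opening: 0.0485
finger_force: 20.3
```

```bash
python3 -m handwheel '[{"jaw":4.2,"linear":[0,0,-0.4],"yaw":0},{"jaw":4.2,"linear":[0,0,-0.9],"yaw":0},{"jaw":4.2,"linear":[-0.2,0,-1.5],"yaw":0},{"jaw":4.2,"linear":[-0.4,0,-2],"yaw":0},{"jaw":4.2,"linear":[-0.7,0,-2.5],"yaw":0},{"jaw":4.2,"linear":[-1,0,-3],"yaw":0},{"jaw":4.2,"linear":[-1.3,0,-3.5],"yaw":0},{"jaw":4.2,"linear":[-1.3,0,-3.5],"yaw":0},{"jaw":4.2,"linear":[-1.3,0,-3.5],"yaw":0},{"jaw":4.2,"linear":[-1.3,0,-3.5],"yaw":0}]' 20
python3 -m handwheel '[{"jaw":4.84,"linear":[0,0,0],"yaw":0},{"jaw":4.85,"linear":[0,0,0],"yaw":0},{"jaw":4.85,"linear":[0,0,0],"yaw":0},{"jaw":4.86,"linear":[0,0,0],"yaw":0},{"jaw":4.86,"linear":[0,0,0],"yaw":0},{"jaw":4.87,"linear":[0,0,0],"yaw":0},{"jaw":4.87,"linear":[0,0,0],"yaw":0},{"jaw":4.87,"linear":[0,0,0],"yaw":0},{"jaw":4.87,"linear":[0,0,0],"yaw":0},{"jaw":4.87,"linear":[0,0,0],"yaw":0}]' 20
python3 - <<'E'
from h import *
for k in range(2):
    p=read_camera('side'); look('side',p,['bottle_short_center'])
E
```

```text
clock: 36.75
eef_pos: [0.4496, -0.1263, 0.048]
tool_rot: [-3.141, -0.0, 1.623]
contact_force: [0.8, -0.0, -1.9]
opening: 0.0478
finger_force: 21.0
clock: 37.75
eef_pos: [0.45, -0.1265, 0.0483]
tool_rot: [3.142, -0.0, 1.623]
contact_force: [-0.4, 0.7, -0.3]
opening: 0.0484
finger_force: 4.6
side bottle_short_center [(0.79, [0.4487, -0.1447, 0.0477]), (0.47, [0.5932, -0.0483, 0.0808])]
side bottle_short_center [(0.98, [0.452, -0.1469, 0.0497])]
```

```bash
python3 -m handwheel '[{"jaw":4.87,"linear":[0,0,-0.3],"yaw":0},{"jaw":4.87,"linear":[0,0,-0.6],"yaw":0},{"jaw":4.87,"linear":[-0.2,0,-0.9],"yaw":0},{"jaw":4.87,"linear":[-0.4,0,-1.2],"yaw":0},{"jaw":4.87,"linear":[-0.6,0,-1.5],"yaw":0},{"jaw":4.87,"linear":[-0.8,0,-1.8],"yaw":0},{"jaw":4.87,"linear":[-1,0,-2.1],"yaw":0},{"jaw":4.87,"linear":[-1.2,0,-2.3],"yaw":0},{"jaw":4.87,"linear":[-1.5,0,-2.5],"yaw":0},{"jaw":4.87,"linear":[-1.8,0,-2.65],"yaw":0}]' 20
python3 - <<'E'
from h import *
for k in range(2):
    p=read_camera('side'); look('side',p,['bottle_short_center'])
E
```

```text
clock: 38.95
eef_pos: [0.4509, -0.1447, 0.0749]
tool_rot: [-3.142, -0.0, 1.623]
contact_force: [0.0, 0.3, -2.0]
opening: 0.0487
finger_force: 3.3
side bottle_short_center [(0.71, [0.4513, -0.1575, 0.0656])]
side bottle_short_center [(0.85, [0.4495, -0.1551, 0.0661])]
```

```bash
python3 -m handwheel '[{"jaw":4.87,"linear":[-0.5,0,-0.05],"yaw":0},{"jaw":4.87,"linear":[-1.1,0,-0.1],"yaw":0},{"jaw":4.87,"linear":[-1.6,0,-0.15],"yaw":0},{"jaw":4.87,"linear":[-2.2,0,-0.2],"yaw":0},{"jaw":4.87,"linear":[-2.7,0,-0.2],"yaw":0},{"jaw":4.87,"linear":[-3.3,0,-0.2],"yaw":0},{"jaw":4.87,"linear":[-3.8,0,-0.1],"yaw":0},{"jaw":4.87,"linear":[-4.3,0,0],"yaw":0},{"jaw":4.87,"linear":[-4.8,0,0.05],"yaw":0},{"jaw":4.87,"linear":[-4.8,0,0.05],"yaw":0}]' 20
python3 - <<'E'
from h import *
for k in range(2):
    p=read_camera('side'); look('side',p,['bottle_short_center'])
u,v=[int(t) for t in proj(p,[.45,-.19,.05])]; cv2.imwrite('pics/s12.png',cv2.resize(p['img'][v-75:v+75,u-100:u+100],None,fx=3,fy=3))
E
```

```text
clock: 40.15
eef_pos: [0.4537, -0.1931, 0.0747]
tool_rot: [3.141, 0.0, 1.623]
contact_force: [0.5, 1.2, -0.4]
opening: 0.0488
finger_force: 3.2
side bottle_short_center [(0.66, [0.4527, -0.1898, 0.0609])]
side bottle_short_center [(0.79, [0.4503, -0.192, 0.0615])]
```

```bash
python3 -m handwheel '[{"jaw":4.9,"linear":[0,0,0.1],"yaw":0},{"jaw":5.5,"linear":[0,0,0.1],"yaw":0},{"jaw":6,"linear":[0,0,0.1],"yaw":0},{"jaw":6,"linear":[0,0,0.1],"yaw":0},{"jaw":5.2,"linear":[0,0,0.1],"yaw":0},{"jaw":4.5,"linear":[0,0,0.1],"yaw":0},{"jaw":4,"linear":[0,0,0.1],"yaw":0},{"jaw":4,"linear":[0,0,0.1],"yaw":0},{"jaw":4,"linear":[0,0,0.1],"yaw":0},{"jaw":4,"linear":[0,0,-0.8]  ,"yaw":0}]' 60
python3 - <<'E'
from h import *
for k in range(2):
    p=read_camera('side'); look('side',p,['bottle_short_center'])
rel(.53,-.09,.115,91);rel(.634,-.09,.115,91)
E
```

```text
clock: 41.35
eef_pos: [0.4522, -0.1917, 0.0808]
tool_rot: [-3.139, -0.002, 1.623]
contact_force: [-0.3, 0.1, -2.3]
opening: 0.0455
finger_force: 61.6
side bottle_short_center [(0.91, [0.4475, -0.188, 0.0664])]
side bottle_short_center []
clock 41.55 pos [ 0.4532 -0.1923  0.082 ] rotdeg [-179.99   -0.     93.01] open 0.046 ff 61.7 F [-0.4  0.6 -0.8]
linear [ 9.81  8.21 -3.3 ] yaw 2.01
clock 41.55 pos [ 0.4532 -0.1923  0.082 ] rotdeg [-179.99   -0.     93.01] open 0.046 ff 61.7 F [-0.4  0.6 -0.8]
linear [ 9.27 18.59 -3.3 ] yaw 2.01
```

```bash
python3 -m handwheel '[{"jaw":4,"linear":[1,1,-1.2],"yaw":0},{"jaw":4,"linear":[2.5,2.5,-2.4],"yaw":1},{"jaw":4,"linear":[5,4.5,-3.3],"yaw":2},{"jaw":4,"linear":[7.5,6.5,-3.3],"yaw":2},{"jaw":4,"linear":[9.5,8,-3.3],"yaw":2},{"jaw":4,"linear":[9.8,8.2,-3.3],"yaw":2},{"jaw":4,"linear":[9.7,10,-3.3],"yaw":2},{"jaw":4,"linear":[9.5,13,-3.3],"yaw":2},{"jaw":4,"linear":[9.4,16.5,-3.3],"yaw":2},{"jaw":4,"linear":[9.3,18.5,-3.3],"yaw":2}]' 60
python3 -m handwheel '[{"jaw":4,"linear":[0,0,0],"yaw":0},{"jaw":4,"linear":[0,0,0.8],"yaw":0},{"jaw":4,"linear":[0,0,1.6],"yaw":0},{"jaw":4,"linear":[0,0,2.3],"yaw":0},{"jaw":4,"linear":[0,0,2.8],"yaw":0},{"jaw":4,"linear":[0,0,3.0],"yaw":0},{"jaw":4.0,"linear":[0,0,3.1],"yaw":0},{"jaw":4.0,"linear":[0,0,3.1],"yaw":0},{"jaw":4.0,"linear":[0,0,3.1],"yaw":0},{"jaw":4.0,"linear":[0,0,3.1],"yaw":0}]' 60
python3 - <<'E'
from h import *
for c in ['side','top']:
    p=read_camera(c); look(c,p,['bottle_short_center','rack_floor'])
rel(.634,-.09,.0817,91)
E
```

```text
clock: 42.55
eef_pos: [0.6353, -0.0897, 0.1157]
tool_rot: [3.141, 0.0, 1.589]
contact_force: [0.4, -0.3, -1.9]
opening: 0.0461
finger_force: 62.3
clock: 43.55
eef_pos: [0.6335, -0.0899, 0.0848]
tool_rot: [3.141, 0.0, 1.588]
contact_force: [-0.5, -0.8, -1.9]
opening: 0.0458
finger_force: 62.4
side bottle_short_center [(0.67, [0.4538, 0.2635, 0.0126]), (0.59, [0.6309, -0.0869, 0.0697])]
side rack_floor [(0.55, [0.6342, -0.1603, 0.0065])]
top bottle_short_center [(0.59, [0.7269, 0.136, 0.0024]), (0.45, [0.6373, -0.0856, 0.0664])]
top rack_floor [(0.94, [0.632, -0.1536, 0.0071])]
clock 43.85 pos [ 0.6333 -0.0898  0.0844] rotdeg [179.99   0.    91.01] open 0.0461 ff 62.4 F [ 0.1  0.6 -2.1]
linear [-0.02  0.07  0.27] yaw 0.01
```

```bash
python3 -m handwheel '[{"jaw":4.5,"linear":[0,0,0.1],"yaw":0},{"jaw":4.6,"linear":[0,0,0.2],"yaw":0},{"jaw":4.6,"linear":[0,0,0.3],"yaw":0},{"jaw":4.7,"linear":[0,0,0.3],"yaw":0},{"jaw":4.8,"linear":[0,0,0.3],"yaw":0},{"jaw":4.9,"linear":[0,0,0.3],"yaw":0},{"jaw":5.0,"linear":[0,0,0.3],"yaw":0},{"jaw":5.4,"linear":[0,0,0.3],"yaw":0},{"jaw":5.8,"linear":[0,0,0.3],"yaw":0},{"jaw":6.2,"linear":[0,0,0.3],"yaw":0}]' 60
python3 -m handwheel '[{"jaw":6.2,"linear":[0,0,-1],"yaw":0},{"jaw":6.2,"linear":[0,0,-3],"yaw":0},{"jaw":6.2,"linear":[0,0,-6],"yaw":0},{"jaw":6.2,"linear":[0,0,-9],"yaw":0},{"jaw":7,"linear":[1,-1,-12],"yaw":0},{"jaw":7.5,"linear":[4,-3,-15],"yaw":0},{"jaw":8.5,"linear":[8,-6,-16],"yaw":0},{"jaw":8.5,"linear":[12,-9,-16],"yaw":0},{"jaw":8.5,"linear":[16,-11,-16],"yaw":0},{"jaw":8.5,"linear":[20,-12,-16],"yaw":0}]' 60
python3 - <<'E'
from h import *
for c in ['side','top']:
    p=read_camera(c); look(c,p,['bottle_short_center','bottle_mid_center','bottle_tall_center','rod_handle','rod_shoulder','rod_tip','rack_entry','rack_exit'],k=1)
rel(.419,.268,.015,167)
u,v=[int(t) for t in proj(p,[.63,-.155,.05])]; print(u,v)
t=read_camera('side'); u2,v2=[int(q) for q in proj(t,[.6,-.1,.05])]
cv2.imwrite('pics/c13.png',np.hstack([cv2.resize(p['img'][v-50:v+50,u-70:u+70],None,fx=3,fy=3,),cv2.resize(t['img'][v2-50:v2+50,u2-60:u2+60],None,fx=3,fy=3)]))
E
```

```text
clock: 44.85
eef_pos: [0.6333, -0.0898, 0.0814]
tool_rot: [3.141, 0.0, 1.588]
contact_force: [-0.4, -0.8, -0.2]
opening: 0.0619
finger_force: 0.0
clock: 45.85
eef_pos: [0.5083, 0.1094, 0.2427]
tool_rot: [3.14, -0.0, 1.588]
contact_force: [0.7, -0.9, -0.1]
opening: 0.0849
finger_force: 0.0
side bottle_short_center [(0.57, [0.635, -0.0864, 0.069])]
side bottle_mid_center [(0.94, [0.6394, -0.2012, 0.068])]
side bottle_tall_center []
side rod_handle [(0.86, [0.4184, 0.2667, 0.0127])]
side rod_shoulder [(0.89, [0.4554, 0.2578, 0.008])]
side rod_tip [(0.81, [0.6786, 0.2126, 0.011])]
side rack_entry [(0.91, [0.5918, -0.0479, 0.0784])]
side rack_exit [(0.68, [0.5932, -0.263, 0.0756])]
top bottle_short_center [(0.75, [0.6376, -0.0856, 0.0638])]
top bottle_mid_center [(0.67, [0.6347, -0.198, 0.0741])]
top bottle_tall_center [(0.69, [0.3512, 0.4287, 0.0025])]
top rod_handle [(0.85, [0.4188, 0.2722, 0.0159])]
top rod_shoulder [(0.73, [0.5901, -0.0445, 0.0786])]
top rod_tip [(0.72, [0.3536, 0.4287, 0.0036])]
top rack_entry [(0.79, [0.593, -0.0458, 0.077])]
top rack_exit [(0.93, [0.5948, -0.2659, 0.078])]
clock 46.75 pos [0.5098 0.1079 0.2413] rotdeg [-180.   -0.   91.] open 0.0849 ff 0.0 F [0.5 0.2 0.3]
linear [16.16 -8.79 22.63] yaw -76.0
387 160
```

View pics/c13.png

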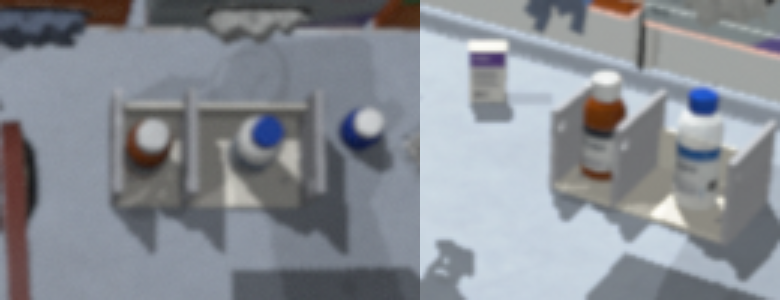

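```bash
python3 -m handwheel '[{"jaw":8.5,"linear":[1.6,-0.8,0],"yaw":-7.6},{"jaw":8.5,"linear":[3.2,-1.6,0],"yaw":-15.2},{"jaw":8.5,"linear":[4.8,-2.4,0],"yaw":-22.8},{"jaw":8.5,"linear":[6.4,-3.2,0],"yaw":-30.4},{"jaw":8.5,"linear":[8,-4,0],"yaw":-38},{"jaw":8.5,"linear":[9.6,-4.8,0],"yaw":-45.6},{"jaw":8.5,"linear":[11.2,-5.6,0],"yaw":-53.2},{"jaw":8.5,"linear":[12.8,-6.4,0],"yaw":-60.8},{"jaw":8.5,"linear":[14.4,-7.2,0],"yaw":-68.4},{"jaw":8.5,"linear":[16,-7.6,2],"yaw":-76.4}]' 60
cat >> h.py <<'E'
def rodfit():
    N=['rod_handle','rod_shoulder','rod_tip']; A={n:[] for n in N}
    for c in ['side','top','wrist']*2:
        p=read_camera(c)
        for n in N:
            for d in tip_of(p,n)[:1]:
                w=(p['T']@np.r_[d['position'],1])[:3]
                if d['p']>.45: A[n].append(w)
    for n in N: print(n,np.round(np.array(A[n]),3).tolist(),np.round(np.median(A[n],0),4) if A[n] else '')
E
python3 - <<'E'
from h import *
rodfit()
rel(.431,.266,.02,167.4)
E
```

```text
clock: 47.8
eef_pos: [0.4321, 0.2682, 0.2245]
tool_rot: [3.138, 0.005, 2.928]
contact_force: [-0.0, -0.1, 0.6]
opening: 0.0852
finger_force: 0.0
rod_handle [[0.422, 0.265, 0.015], [0.421, 0.271, 0.015], [0.422, 0.266, 0.01], [0.42, 0.266, 0.015], [0.418, 0.269, 0.014], [0.422, 0.265, 0.011]] [0.4214 0.2661 0.0144]
rod_shoulder [[0.455, 0.262, 0.011], [0.455, 0.261, 0.016], [0.454, 0.261, 0.012], [0.457, 0.262, 0.014], [0.456, 0.266, 0.014]] [0.455  0.262  0.0139]
rod_tip [[0.637, -0.2, 0.07], [0.681, 0.209, 0.015], [0.677, 0.212, 0.011], [0.68, 0.215, 0.011], [0.679, 0.211, 0.015], [0.676, 0.212, 0.01]] [0.6779 0.2113 0.0129]
clock 49.0 pos [0.4309 0.2667 0.2213] rotdeg [-180.     -0.    167.41] open 0.0848 ff 0.0 F [-0.7  0.1  0.4]
linear [-0.03 -0.06 20.13] yaw 0.01
```

```bash
python3 -m handwheel '[{"jaw":8.5,"linear":[0,0,4],"yaw":0},{"jaw":8.5,"linear":[0,0,8],"yaw":0},{"jaw":7,"linear":[0,0,12],"yaw":0},{"jaw":6,"linear":[0,0,15],"yaw":0},{"jaw":6,"linear":[0,0,18],"yaw":0},{"jaw":6,"linear":[0,0,19.5],"yaw":0},{"jaw":6,"linear":[0,0,20.1],"yaw":0},{"jaw":5,"linear":[0,0,20.1],"yaw":0},{"jaw":4,"linear":[0,0,20.1],"yaw":0},{"jaw":3.5,"linear":[0,0,20.1],"yaw":0}]' 60
python3 -m handwheel '[{"jaw":3,"linear":[0,0,0],"yaw":0},{"jaw":2.5,"linear":[0,0,0],"yaw":0},{"jaw":2.2,"linear":[0,0,0],"yaw":0},{"jaw":1.8,"linear":[0,0,0],"yaw":0},{"jaw":1.8,"linear":[0,0,0],"yaw":0},{"jaw":1.8,"linear":[0,0,0],"yaw":0},{"jaw":1.8,"linear":[0,0,0],"yaw":0},{"jaw":1.8,"linear":[0,0,0],"yaw":0},{"jaw":1.8,"linear":[0,0,0],"yaw":0},{"jaw":1.8,"linear":[0,0,0],"yaw":0}]' 110
```

```text
clock: 50.0
eef_pos: [0.4323, 0.2673, 0.0221]
tool_rot: [3.14, 0.003, 2.922]
contact_force: [0.0, 0.5, -0.3]
opening: 0.0351
finger_force: 0.0
clock: 51.0
eef_pos: [0.4312, 0.2668, 0.0207]
tool_rot: [3.141, 0.0, 2.922]
contact_force: [-0.3, -1.0, 5.0]
opening: 0.0181
finger_force: 2.6
```

Run:
```python
from h import *
p=read_camera('wrist'); 
cv2.imwrite('pics/w14.png',p['img']); s=ctrl.state(); print(s['opening'],s['finger_force'])
rodfit()
```

```text
0.017994218032378627 2.6491626808274304
rod_handle [[0.419, 0.267, 0.012], [0.419, 0.271, 0.015], [0.421, 0.268, 0.012], [0.418, 0.264, 0.013], [0.418, 0.274, 0.013], [0.419, 0.27, 0.008]] [0.4191 0.2687 0.0122]
rod_shoulder [[0.455, 0.258, 0.01], [0.454, 0.261, 0.013], [0.452, 0.257, 0.007], [0.455, 0.264, 0.013]] [0.4546 0.2595 0.0114]
rod_tip [[0.679, 0.212, 0.008], [0.677, 0.21, 0.013], [0.677, 0.212, 0.009], [0.681, 0.211, 0.015]] [0.678  0.2115 0.0109]
```

View pics/w14.png

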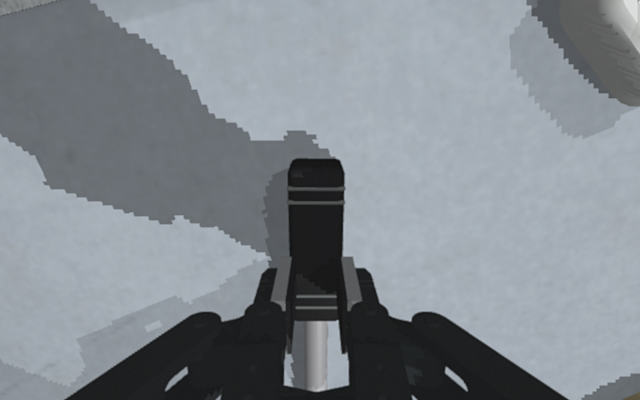

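```bash
python3 -m handwheel '[{"jaw":1.6,"linear":[0,0,0],"yaw":0},{"jaw":1.4,"linear":[0,0,0],"yaw":0},{"jaw":1.2,"linear":[0,0,0],"yaw":0},{"jaw":1.2,"linear":[0,0,0],"yaw":0},{"jaw":1.2,"linear":[0,0,0],"yaw":0},{"jaw":1.2,"linear":[0,0,0],"yaw":0},{"jaw":1.2,"linear":[0,0,0],"yaw":0},{"jaw":1.2,"linear":[0,0,0],"yaw":0},{"jaw":1.2,"linear":[0,0,0],"yaw":0},{"jaw":1.2,"linear":[0,0,0],"yaw":0}]' 110
```

```text
clock: 53.25
eef_pos: [0.4314, 0.2668, 0.0208]
tool_rot: [3.141, 0.001, 2.922]
contact_force: [0.2, -1.2, 5.0]
opening: 0.0123
finger_force: 2.7
```

```bash
python3 -m handwheel '[{"jaw":2.5,"linear":[0,0,-1],"yaw":0},{"jaw":4,"linear":[0,0,-1],"yaw":0},{"jaw":5,"linear":[0,0,-1],"yaw":0},{"jaw":5,"linear":[0,0,-0.5],"yaw":0},{"jaw":5,"linear":[0,0,0],"yaw":0},{"jaw":5,"linear":[0,0,0.4],"yaw":0},{"jaw":5,"linear":[0,0,0.7],"yaw":0},{"jaw":5,"linear":[0,0,0.9],"yaw":0},{"jaw":5,"linear":[0,0,1.0],"yaw":0},{"jaw":5,"linear":[0,0,1.0],"yaw":0}]' 60
```

```text
clock: 54.25
eef_pos: [0.4309, 0.2666, 0.0102]
tool_rot: [-3.141, -0.0, 2.922]
contact_force: [0.5, -0.7, -0.1]
opening: 0.0503
finger_force: 0.0
```

```bash
python3 -m handwheel '[{"jaw":4.5,"linear":[0,0,0],"yaw":0},{"jaw":4,"linear":[0,0,0],"yaw":0},{"jaw":3.5,"linear":[0,0,0],"yaw":0},{"jaw":3,"linear":[0,0,0],"yaw":0},{"jaw":2.7,"linear":[0,0,0],"yaw":0},{"jaw":2.3,"linear":[0,0,0],"yaw":0},{"jaw":1.8,"linear":[0,0,0],"yaw":0},{"jaw":1.8,"linear":[0,0,0],"yaw":0},{"jaw":1.8,"linear":[0,0,0],"yaw":0},{"jaw":1.8,"linear":[0,0,0],"yaw":0}]' 110
```

```text
clock: 55.25
eef_pos: [0.4312, 0.2668, 0.0109]
tool_rot: [3.141, 0.0, 2.922]
contact_force: [-1.7, -0.8, 5.7]
opening: 0.0208
finger_force: 108.4
```

```bash
python3 -m handwheel '[{"jaw":2.5,"linear":[0,0,0],"yaw":0},{"jaw":3.5,"linear":[0,0,0.2],"yaw":0},{"jaw":3.5,"linear":[0,0,0.5],"yaw":0},{"jaw":3.5,"linear":[0,0,0.5],"yaw":0},{"jaw":3,"linear":[0,0,0.5],"yaw":0},{"jaw":2.5,"linear":[0,0,0.5],"yaw":0},{"jaw":2,"linear":[0,0,0.5],"yaw":0},{"jaw":1.5,"linear":[0,0,0.5],"yaw":0},{"jaw":1.5,"linear":[0,0,0.5],"yaw":0},{"jaw":1.5,"linear":[0,0,0.5],"yaw":0}]' 110
python3 -m handwheel '[{"jaw":1.5,"linear":[0,0,0],"yaw":0},{"jaw":1.5,"linear":[0,0,0],"yaw":0},{"jaw":1.5,"linear":[0,0,-1],"yaw":0},{"jaw":1.5,"linear":[0,0,-2],"yaw":0},{"jaw":1.5,"linear":[0,0,-3],"yaw":0},{"jaw":1.5,"linear":[0,0,-4],"yaw":0},{"jaw":1.5,"linear":[0,0,-5],"yaw":0},{"jaw":1.5,"linear":[0,0,-6],"yaw":0},{"jaw":1.5,"linear":[0,0,-6.6],"yaw":0},{"jaw":1.5,"linear":[0,0,-6.6],"yaw":0}]' 110
python3 - <<'E'
from h import *
rodfit(); rel(.593,.28,.08,90)
E
```

```text
clock: 56.25
eef_pos: [0.4312, 0.2669, 0.0057]
tool_rot: [3.141, 0.0, 2.922]
contact_force: [-1.1, 0.1, 3.7]
opening: 0.021
finger_force: 108.7
clock: 57.25
eef_pos: [0.4317, 0.267, 0.0727]
tool_rot: [3.14, 0.002, 2.922]
contact_force: [-0.3, 0.6, -0.8]
opening: 0.0213
finger_force: 108.3
rod_handle [[0.42, 0.265, 0.081], [0.419, 0.269, 0.078], [0.42, 0.27, 0.076], [0.421, 0.264, 0.079], [0.417, 0.27, 0.078], [0.421, 0.269, 0.076]] [0.4201 0.269  0.0778]
rod_shoulder [[0.457, 0.262, 0.073], [0.454, 0.262, 0.077], [0.457, 0.258, 0.076], [0.458, 0.262, 0.078]] [0.4567 0.2621 0.0763]
rod_tip [[0.68, 0.217, 0.077], [0.678, 0.213, 0.076], [0.677, 0.214, 0.074], [0.679, 0.209, 0.078]] [0.6784 0.2134 0.0765]
clock 58.45 pos [0.4309 0.2667 0.0713] rotdeg [-180.      0.    167.41] open 0.0209 ff 108.3 F [-0.3  0.1 -0.2]
linear [-15.53   4.83  -0.87] yaw 77.41
```

```bash
python3 -m handwheel '[{"jaw":1.5,"linear":[0,0,-2],"yaw":0},{"jaw":1.5,"linear":[0,0,-4],"yaw":4},{"jaw":1.5,"linear":[-1,0,-6],"yaw":8},{"jaw":1.5,"linear":[-3,0,-8],"yaw":13},{"jaw":1.5,"linear":[-5,0,-9.5],"yaw":18},{"jaw":1.5,"linear":[-7,0,-10],"yaw":23},{"jaw":1.5,"linear":[-9,0.1,-10],"yaw":28},{"jaw":1.5,"linear":[-11,0.2,-10],"yaw":33},{"jaw":1.5,"linear":[-13,0.3,-10],"yaw":38},{"jaw":1.5,"linear":[-15,0.3,-10],"yaw":42}]' 110
python3 -c "
from h import *
rel(.588,.235,.17,90.8)"
```

```text
clock: 59.45
eef_pos: [0.5787, 0.2368, 0.1711]
tool_rot: [-3.141, -0.0, 2.186]
contact_force: [-0.0, 0.7, -1.1]
opening: 0.0208
finger_force: 108.2
clock 59.45 pos [0.5787 0.2368 0.1711] rotdeg [-1.7999e+02 -1.0000e-02  1.2523e+02] open 0.0208 ff 108.2 F [-0.   0.7 -1.1]
linear [-0.68  0.66  0.11] yaw 34.43
```

```bash
python3 -m handwheel '[{"jaw":1.5,"linear":[0,0,0],"yaw":4},{"jaw":1.5,"linear":[-0.1,0.1,0],"yaw":9},{"jaw":1.5,"linear":[-0.2,0.2,0],"yaw":14},{"jaw":1.5,"linear":[-0.3,0.3,0],"yaw":19},{"jaw":1.5,"linear":[-0.4,0.4,0],"yaw":24},{"jaw":1.5,"linear":[-0.5,0.5,0],"yaw":29},{"jaw":1.5,"linear":[-0.6,0.6,0],"yaw":33},{"jaw":1.5,"linear":[-0.7,0.7,0],"yaw":34.4},{"jaw":1.5,"linear":[-0.7,0.7,0],"yaw":34.4},{"jaw":1.5,"linear":[-0.7,0.7,0],"yaw":34.4}]' 110
python3 - <<'E'
from h import *
rodfit(); rel(.588,.235,.075,90.8)
E=[];X=[]
for c in ['side','top']*3:
    p=read_camera(c)
    for n,L in (('rack_entry',E),('rack_exit',X)):
        for d in tip_of(p,n)[:1]:
            if d['p']>.5: L.append((p['T']@np.r_[d['position'],1])[:3])
print(np.round(E,4).tolist(),np.median(E,0)); print(np.round(X,4).tolist(),np.median(X,0))
E
```

```text
clock: 60.45
eef_pos: [0.5877, 0.2353, 0.1712]
tool_rot: [-3.141, 0.0, 1.589]
contact_force: [0.4, -0.0, -1.4]
opening: 0.0215
finger_force: 108.3
rod_handle [[0.587, 0.242, 0.176], [0.589, 0.248, 0.177], [0.588, 0.245, 0.18], [0.59, 0.248, 0.18], [0.588, 0.246, 0.176]] [0.588  0.2461 0.1767]
rod_shoulder [[0.588, 0.206, 0.176], [0.585, 0.209, 0.179], [0.585, 0.209, 0.177], [0.584, 0.21, 0.176], [0.59, 0.21, 0.178], [0.59, 0.211, 0.179]] [0.5864 0.2095 0.1776]
rod_tip [[0.593, -0.016, 0.176], [0.59, -0.018, 0.178], [0.591, -0.019, 0.174], [0.592, -0.022, 0.179]] [ 0.5914 -0.0183  0.1769]
clock 61.65 pos [0.5878 0.2352 0.1713] rotdeg [180.     0.    91.01] open 0.0211 ff 108.3 F [-0.2 -0.7 -0.5]
linear [-0.02  0.02  9.63] yaw 0.21
[[0.5928, -0.0484, 0.079], [0.5937, -0.0501, 0.0781], [0.5943, -0.0456, 0.074], [0.5929, -0.05, 0.0798], [0.5926, -0.0439, 0.0753]] [ 0.59290012 -0.04842694  0.07809853]
[[0.5961, -0.2593, 0.0752], [0.5938, -0.2661, 0.076], [0.5949, -0.2625, 0.0776], [0.5931, -0.2616, 0.0787], [0.5929, -0.2634, 0.0769], [0.5936, -0.2651, 0.0774]] [ 0.59368482 -0.26297858  0.07713438]
```

```bash
python3 -m handwheel '[{"jaw":1.5,"linear":[0,0,1],"yaw":0.2},{"jaw":1.5,"linear":[0,0,3],"yaw":0.2},{"jaw":1.5,"linear":[0,0,5],"yaw":0.2},{"jaw":1.5,"linear":[0,0,7],"yaw":0.2},{"jaw":1.5,"linear":[0,0,8.5],"yaw":0.2},{"jaw":1.5,"linear":[0,0,9.5],"yaw":0.2},{"jaw":1.5,"linear":[0,0,9.9],"yaw":0.2},{"jaw":1.5,"linear":[0,0,9.9],"yaw":0.2},{"jaw":1.5,"linear":[0,0,9.9],"yaw":0.2},{"jaw":1.5,"linear":[0,0,9.9],"yaw":0.2}]' 110
python3 - <<'E'
from h import *
rodfit(); rel(.588,.235,.072,90.8)
E
```

```text
clock: 63.55
eef_pos: [0.5886, 0.2355, 0.0736]
tool_rot: [3.139, -0.001, 1.585]
contact_force: [0.1, 0.8, -0.6]
opening: 0.0208
finger_force: 108.3
rod_handle [[0.583, 0.244, 0.081], [0.588, 0.246, 0.079], [0.588, 0.244, 0.076], [0.588, 0.243, 0.084], [0.585, 0.247, 0.078], [0.588, 0.245, 0.075]] [0.5875 0.2444 0.0786]
rod_shoulder [[0.587, 0.209, 0.076], [0.587, 0.209, 0.08], [0.586, 0.211, 0.08], [0.586, 0.208, 0.073], [0.587, 0.208, 0.08], [0.588, 0.212, 0.08]] [0.5869 0.2089 0.0801]
rod_tip [[0.59, -0.019, 0.079], [0.589, -0.021, 0.08], [0.591, -0.017, 0.076], [0.591, -0.022, 0.081]] [ 0.5905 -0.0202  0.0792]
clock 64.75 pos [0.5878 0.2352 0.0723] rotdeg [180.    -0.    90.81] open 0.0211 ff 108.3 F [-0.7 -0.9 -1.6]
linear [-0.02  0.02  0.03] yaw 0.01
```

```bash
python3 -m handwheel '[{"jaw":1.5,"linear":[0,0.15,0],"yaw":0},{"jaw":1.5,"linear":[-1,0.15,0],"yaw":0},{"jaw":1.5,"linear":[-1.6,0.15,0],"yaw":0},{"jaw":1.5,"linear":[-2.2,0.15,0],"yaw":0},{"jaw":1.5,"linear":[-2.7,0.15,0],"yaw":0},{"jaw":1.5,"linear":[-3.2,0.15,0],"yaw":0},{"jaw":1.5,"linear":[-3.7,0.15,0],"yaw":0},{"jaw":1.5,"linear":[-4.2,0.15,0],"yaw":0},{"jaw":1.5,"linear":[-4.7,0.15,0],"yaw":0},{"jaw":1.5,"linear":[-5.2,0.15,0],"yaw":0}]' 110
python3 - <<'E'
from h import *
rodfit(); rel(.588,.235,.072,90.8)
E
```

```text
clock: 65.75
eef_pos: [0.59, 0.1829, 0.0723]
tool_rot: [-3.142, -0.0, 1.585]
contact_force: [0.2, -0.3, -1.2]
opening: 0.021
finger_force: 108.3
rod_handle [[0.591, 0.191, 0.081], [0.591, 0.193, 0.08], [0.593, 0.194, 0.076], [0.592, 0.188, 0.081], [0.587, 0.195, 0.08], [0.589, 0.193, 0.076]] [0.5909 0.193  0.0803]
rod_shoulder [[0.59, 0.155, 0.076], [0.589, 0.157, 0.078], [0.59, 0.158, 0.078], [0.588, 0.157, 0.076], [0.591, 0.158, 0.078], [0.589, 0.16, 0.078]] [0.5896 0.1577 0.078 ]
rod_tip [[0.593, -0.069, 0.076], [0.594, -0.069, 0.077], [0.591, -0.065, 0.075], [0.591, -0.072, 0.08]] [ 0.5923 -0.0688  0.0764]
clock 66.95 pos [0.59   0.1833 0.0723] rotdeg [180.     0.    90.81] open 0.0212 ff 108.3 F [ 0.2 -0.3 -1.4]
linear [ 5.18 -0.13  0.03] yaw 0.01
```

```bash
python3 -m handwheel '[{"jaw":1.5,"linear":[-1,0,0],"yaw":0},{"jaw":1.5,"linear":[-2,0,0],"yaw":0},{"jaw":1.5,"linear":[-3,0,0],"yaw":0},{"jaw":1.5,"linear":[-4,0,0],"yaw":0},{"jaw":1.5,"linear":[-4.8,0,0],"yaw":0},{"jaw":1.5,"linear":[-5.4,0,0],"yaw":0},{"jaw":1.5,"linear":[-6,0,0],"yaw":0},{"jaw":1.5,"linear":[-6.6,0,0],"yaw":0},{"jaw":1.5,"linear":[-7.2,0,0],"yaw":0},{"jaw":1.5,"linear":[-7.8,0,0],"yaw":0}]' 110
python3 - <<'E'
from h import *
rodfit(); rel(.588,.235,.072,90.8)
E
```

```text
clock: 67.95
eef_pos: [0.5911, 0.1049, 0.0723]
tool_rot: [-3.142, 0.0, 1.585]
contact_force: [-0.2, -0.6, -1.1]
opening: 0.0213
finger_force: 108.3
rod_handle [[0.591, 0.111, 0.081], [0.591, 0.119, 0.081], [0.592, 0.114, 0.078], [0.592, 0.114, 0.081], [0.589, 0.119, 0.079], [0.59, 0.117, 0.077]] [0.591  0.1157 0.08  ]
rod_shoulder [[0.589, 0.077, 0.077], [0.591, 0.079, 0.078], [0.592, 0.082, 0.078], [0.59, 0.075, 0.076], [0.589, 0.081, 0.08], [0.59, 0.079, 0.079]] [0.5901 0.0794 0.0782]
rod_tip [[0.593, -0.145, 0.076], [0.637, -0.154, -0.003], [0.593, -0.147, 0.08], [0.595, -0.148, 0.08]] [ 0.594  -0.1478  0.0781]
clock 69.15 pos [0.5911 0.1053 0.0723] rotdeg [180.    -0.    90.81] open 0.0209 ff 108.3 F [ 0.6 -0.5 -0.3]
linear [12.97 -0.12  0.03] yaw 0.01
```

```bash
python3 -m handwheel '[{"jaw":1.5,"linear":[-2,0,0],"yaw":0},{"jaw":1.5,"linear":[-4,0,0],"yaw":0},{"jaw":1.5,"linear":[-6,0,0],"yaw":0},{"jaw":1.5,"linear":[-8,0,0],"yaw":0},{"jaw":1.5,"linear":[-9.5,0,0],"yaw":0},{"jaw":1.5,"linear":[-10.2,0,0],"yaw":0},{"jaw":1.5,"linear":[-10.7,0,0],"yaw":0},{"jaw":1.5,"linear":[-11.2,0,0],"yaw":0},{"jaw":1.5,"linear":[-11.6,0,0],"yaw":0},{"jaw":1.5,"linear":[-12,0,0],"yaw":0}]' 110
python3 - <<'E'
from h import *
rodfit(); rel(.588,.235,.072,90.8)
E
```

```text
clock: 70.15
eef_pos: [0.5928, -0.0146, 0.0723]
tool_rot: [-3.142, -0.0, 1.586]
contact_force: [-0.9, -0.1, -1.0]
opening: 0.0211
finger_force: 108.3
rod_handle [[0.595, -0.007, 0.079], [0.593, 0.001, 0.078], [0.592, -0.004, 0.076], [0.591, -0.007, 0.079], [0.592, -0.0, 0.076], [0.595, -0.004, 0.076]] [ 0.5926 -0.0038  0.077 ]
rod_shoulder [[0.59, -0.042, 0.075], [0.593, -0.041, 0.077], [0.592, -0.039, 0.078], [0.591, -0.04, 0.078]] [ 0.5917 -0.0403  0.0773]
rod_tip [[0.599, -0.267, 0.079], [0.596, -0.271, 0.079], [0.595, -0.269, 0.076], [0.595, -0.271, 0.079]] [ 0.5958 -0.2698  0.0787]
clock 71.35 pos [ 0.5928 -0.0147  0.0723] rotdeg [-180.      0.     90.81] open 0.0211 ff 108.3 F [-0.3 -0.4 -0.7]
linear [24.97 -0.12  0.03] yaw 0.01
```

```bash
python3 -m handwheel '[{"jaw":1.5,"linear":[-0.1,0,0],"yaw":0},{"jaw":1.5,"linear":[-0.2,0,0],"yaw":0},{"jaw":1.5,"linear":[-0.3,0,0],"yaw":0},{"jaw":1.5,"linear":[-0.4,0,0],"yaw":0},{"jaw":1.5,"linear":[-0.5,0,0],"yaw":0},{"jaw":1.5,"linear":[-0.55,0,0],"yaw":0},{"jaw":1.5,"linear":[-0.6,0,0],"yaw":0},{"jaw":1.5,"linear":[-0.65,0,0],"yaw":0},{"jaw":1.5,"linear":[-0.7,0,0],"yaw":0},{"jaw":1.5,"linear":[-0.7,0,0],"yaw":0}]' 110
```

```text
clock: 72.35
eef_pos: [0.5929, -0.0188, 0.0724]
tool_rot: [3.142, -0.006, 1.585]
contact_force: [-0.7, 10.4, -0.4]
opening: 0.0211
finger_force: 108.5
```

```bash
python3 -m handwheel '[{"jaw":1.9,"linear":[0,0,0],"yaw":0},{"jaw":2.1,"linear":[0,0,0],"yaw":0},{"jaw":2.5,"linear":[0,0,0],"yaw":0},{"jaw":3.5,"linear":[0,0,0],"yaw":0},{"jaw":4,"linear":[0,0,0],"yaw":0},{"jaw":4,"linear":[0,0,0],"yaw":0},{"jaw":4,"linear":[0,0,-1],"yaw":0},{"jaw":4,"linear":[0,0,-4],"yaw":0},{"jaw":4,"linear":[0,0,-8],"yaw":0},{"jaw":4,"linear":[0,0,-12],"yaw":0}]' 60
python3 -m handwheel '[{"jaw":4,"linear":[2,-2,0],"yaw":0},{"jaw":4,"linear":[5,-4,0],"yaw":0},{"jaw":4,"linear":[8,-6,0],"yaw":0},{"jaw":4,"linear":[11,-8,0],"yaw":0},{"jaw":4,"linear":[14,-9,0],"yaw":0},{"jaw":4,"linear":[16,-10,0],"yaw":0},{"jaw":4,"linear":[16,-10,0],"yaw":0},{"jaw":4,"linear":[16,-10,0],"yaw":0},{"jaw":4,"linear":[16,-10,0],"yaw":0},{"jaw":4,"linear":[16,-10,0],"yaw":0}]' 60
python3 - <<'E'
from h import *
rodfit()
for c in ['side','top']:
    p=read_camera(c); look(c,p,['rack_entry','rack_exit','bottle_short_center','bottle_mid_center','gel_pot','lancet_carton','dial_timer'],k=1)
E
```

```text
clock: 73.35
eef_pos: [0.5925, -0.0218, 0.1939]
tool_rot: [-3.141, 0.0, 1.585]
contact_force: [0.7, -0.7, -1.1]
opening: 0.0403
finger_force: 0.0
clock: 74.35
eef_pos: [0.4911, 0.136, 0.1924]
tool_rot: [3.141, 0.0, 1.583]
contact_force: [-0.3, -0.5, -0.6]
opening: 0.0396
finger_force: 0.0
rod_handle [[0.593, -0.011, 0.078], [0.591, -0.006, 0.076], [0.592, -0.014, 0.077], [0.594, -0.006, 0.075]] [ 0.5928 -0.0086  0.0767]
rod_shoulder [[0.591, -0.044, 0.074], [0.593, -0.043, 0.075], [0.591, -0.045, 0.077], [0.592, -0.047, 0.076], [0.593, -0.044, 0.074]] [ 0.592  -0.044   0.0751]
rod_tip [[0.593, -0.269, 0.078], [0.594, -0.269, 0.078], [0.596, -0.274, 0.083]] [ 0.5945 -0.2692  0.0782]
side rack_entry [(0.71, [0.5939, -0.0486, 0.077])]
side rack_exit [(0.56, [0.5953, -0.2611, 0.0743])]
side bottle_short_center [(0.65, [0.634, -0.0857, 0.0694])]
side bottle_mid_center [(0.79, [0.6365, -0.1994, 0.0695])]
side gel_pot [(0.67, [0.666, -0.3238, -0.0017])]
side lancet_carton [(0.77, [0.7262, 0.136, -0.0017])]
side dial_timer []
top rack_entry [(0.81, [0.5926, -0.0466, 0.0791])]
top rack_exit [(0.69, [0.5944, -0.2642, 0.0778])]
top bottle_short_center [(0.55, [0.6367, -0.084, 0.0627])]
top bottle_mid_center [(0.61, [0.6336, -0.1966, 0.0717])]
top gel_pot [(0.7, [0.6682, -0.3214, 0.0002])]
top lancet_carton [(0.73, [0.7296, 0.135, 0.0017])]
top dial_timer [(0.58, [0.3512, 0.4309, 0.002])]
```

```bash
python3 -c "
from h import *
rel(.592,.07,.080,90.8)"
```

```text
clock 76.35 pos [0.4906 0.1369 0.1923] rotdeg [180.    -0.    90.81] open 0.0395 ff 0.0 F [-0.6  0.4 -0.4]
linear [-6.83 10.04 11.23] yaw 0.01
```

```bash
python3 -m handwheel '[{"jaw":2,"linear":[-2,3,0],"yaw":0},{"jaw":0.2,"linear":[-4,6,0],"yaw":0},{"jaw":0.2,"linear":[-6.8,9,0],"yaw":0},{"jaw":0.2,"linear":[-6.8,10,3],"yaw":0},{"jaw":0.2,"linear":[-6.8,10,7],"yaw":0},{"jaw":0.2,"linear":[-6.8,10,11],"yaw":0},{"jaw":0.2,"linear":[-6.8,10,11.2],"yaw":0},{"jaw":0.2,"linear":[-7.8,10,11.2],"yaw":0},{"jaw":0.2,"linear":[-8.5,10,11.2],"yaw":0},{"jaw":0.2,"linear":[-8.5,10,11.2],"yaw":0}]' 60
python3 -m handwheel '[{"jaw":0.2,"linear":[-0.2,0,0],"yaw":0},{"jaw":0.2,"linear":[-0.4,0,0],"yaw":0},{"jaw":0.2,"linear":[-0.6,0,0],"yaw":0},{"jaw":0.2,"linear":[-0.8,0,0],"yaw":0},{"jaw":0.2,"linear":[-0.9,0,0],"yaw":0},{"jaw":0.2,"linear":[-1,0,0],"yaw":0},{"jaw":0.2,"linear":[-1.1,0,0],"yaw":0},{"jaw":0.2,"linear":[-1.2,0,0],"yaw":0},{"jaw":0.2,"linear":[-1.3,0,0],"yaw":0},{"jaw":0.2,"linear":[-1.3,0,0],"yaw":0}]' 60
```

```text
clock: 77.35
eef_pos: [0.594, 0.0521, 0.0836]
tool_rot: [3.136, 0.001, 1.584]
contact_force: [-0.1, -0.2, -0.0]
opening: 0.002
finger_force: 0.0
clock: 78.35
eef_pos: [0.592, 0.0409, 0.0804]
tool_rot: [-3.142, -0.001, 1.585]
contact_force: [-1.5, 2.6, 0.6]
opening: 0.002
finger_force: 1.5
```

Contact reached; push further gently.

```bash
python3 -m handwheel '[{"jaw":0.2,"linear":[-0.1,0,0],"yaw":0},{"jaw":0.2,"linear":[-0.2,0,0],"yaw":0},{"jaw":0.2,"linear":[-0.3,0,0],"yaw":0},{"jaw":0.2,"linear":[-0.4,0,0],"yaw":0},{"jaw":0.2,"linear":[-0.5,0,0],"yaw":0},{"jaw":0.2,"linear":[-0.5,0,0],"yaw":0},{"jaw":0.2,"linear":[-0.5,0,0],"yaw":0},{"jaw":0.2,"linear":[-0.5,0,0],"yaw":0},{"jaw":0.2,"linear":[-0.5,0,0],"yaw":0},{"jaw":0.2,"linear":[-0.5,0,0],"yaw":0}]' 60
```

```text
clock: 79.35
eef_pos: [0.5921, 0.04, 0.0811]
tool_rot: [3.141, -0.009, 1.585]
contact_force: [-1.9, 16.8, 3.8]
opening: 0.0018
finger_force: 7.8
```

```bash
python3 -m handwheel '[{"jaw":0.2,"linear":[0.5,0,0],"yaw":0},{"jaw":0.2,"linear":[1.5,0,0],"yaw":0},{"jaw":0.2,"linear":[3,0,0],"yaw":0},{"jaw":0.2,"linear":[5,0,-1],"yaw":0},{"jaw":0.2,"linear":[7,0,-4],"yaw":0},{"jaw":0.2,"linear":[9,-3,-8],"yaw":0},{"jaw":0.2,"linear":[10,-7,-10],"yaw":0},{"jaw":0.2,"linear":[10,-10,-11],"yaw":0},{"jaw":0.2,"linear":[10,-10,-11],"yaw":0},{"jaw":0.2,"linear":[10,-10,-11],"yaw":0}]' 60
python3 - <<'E'
from h import *
rodfit()
p=read_camera('side'); look('s',p,['rack_entry','bottle_short_center','bottle_mid_center'],k=1)
E
```

```text
clock: 80.35
eef_pos: [0.4907, 0.1342, 0.1906]
tool_rot: [3.14, 0.0, 1.585]
contact_force: [-0.2, 0.0, -0.2]
opening: 0.0021
finger_force: 0.0
rod_handle [[0.594, -0.01, 0.079], [0.595, -0.01, 0.075], [0.595, -0.004, 0.077]] [ 0.5948 -0.0099  0.0768]
rod_shoulder [[0.589, -0.046, 0.074], [0.592, -0.043, 0.079], [0.594, -0.042, 0.076], [0.593, -0.046, 0.071], [0.596, -0.043, 0.075], [0.592, -0.043, 0.078]] [ 0.5925 -0.0433  0.0754]
rod_tip [[0.593, -0.27, 0.078], [0.596, -0.271, 0.079], [0.594, -0.267, 0.079], [0.596, -0.273, 0.082]] [ 0.5948 -0.2705  0.0787]
s rack_entry [(0.73, [0.5911, -0.0516, 0.0811])]
s bottle_short_center [(0.59, [0.6306, -0.0862, 0.0679])]
s bottle_mid_center [(0.84, [0.6352, -0.2012, 0.0701])]
```

```bash
python3 -c "
from station import ctrl
print(ctrl.sign_off())"
```

```text
the job is handed in; nothing more can be done
None
```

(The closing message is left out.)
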